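# Close the food processor and feed a slab of chocolate through its lid

## Task

Set the lid on the food processor's bowl with its two tabs down in the two gaps of the blue collar, and turn it a quarter turn clockwise (seen from above) to lock it. Then stand the dark chocolate slab in the lid's narrow feed slot and push it right through into the bowl with the yellow pusher, leaving the pusher fully home in the slot. Leave the other two slabs in their rack and everything else on the table where it is.

Things in the scene. Friction and masses are not known exactly. Their poses are not given: they have to be found in the camera images.
- processor: Food processor, fixed: white round base (184 mm across, 60 mm high), clear bowl on it (140 mm outside, 132 mm inside; inner floor 62 mm and rim 150 mm above the table), blue collar round the rim (182 mm across, top 163 mm above the table). Origin on the bowl's axis at table height, z up. Its x axis runs through the collar's two gaps, its y axis through the locked tabs' places.
- collar (a point): Point on the bowl's axis, level with its rim. The collar's ledge (inner diameter 148 mm, underside 8.5 mm above the rim) is cut by two gaps 40 mm wide on +x and -x that let the lid's tabs down. Turned 90 degrees clockwise seen from above, the tabs run under the ledge and meet stops about 1 degree later: the lid is locked, its x axis along this y axis.
- lid_chute (a point): Centre of the chute of the loose lid (0.22 kg, lies right way up; half-turned it is the same). Lid: grey disc 140 mm across, 6 mm thick; two orange tabs on +x and -x, 26 mm wide, reaching 84 mm from the axis. The orange chute in its middle, also the handle, is 59 (x) by 23 (y) by 44 mm tall. This point is on the lid's axis, z up, 22 mm above the disc's top, 38 mm above the skirt's foot.
- lid_mouth (a point): Centre of the chute's rim, 22 mm above lid_chute, 50 mm above the disc's underside. The disc's underside rests on the bowl's rim when seated, so this point is then 200 mm above the table. The feed slot from here down through the disc is 49 mm (x) by 13 mm (y), its edges rounded. Under the disc a skirt 128 mm across, 10 mm deep goes inside the bowl.
- gate (a joint): Sprung black gate at the foot of the feed slot, 50 mm below the rim; 0 closed, up to 1.45 rad hanging open. It carries the slab's weight, so that the slab stops with its top about 10 mm above the rim; it yields downward to a push of about 1 to 5 N, then rubs on what passes and springs shut behind it.
- dark_center (a point): Centre (half-way up) of the dark brown chocolate slab, 46 mm wide (its x), 10 mm thick (its y), 60 mm tall (z), 0.04 kg, loose. It stands on edge in one of the rack's three wells, its upper 36 mm out of the rack. Turned half round it is the same.
- milk_center (a point): Centre of the light brown slab, same size; stays in the rack.
- white_center (a point): Centre of the cream-white slab, same size; stays in the rack.
- rack: White rack fixed to the table, 72 (x) by 170 (y) by 30 mm high; origin under its middle. Wells 49 by 13 mm, 24 mm deep, at y = -60, 0 and 60 mm; each holds a slab with the slab's y along the rack's y.
- pusher_grip (a point): Centre of the grip of the yellow pusher, loose, 0.08 kg, upright in its holder; half-turned it is the same. Grip 40 (x) by 14 (y) by 32 mm tall. Under it a flange 62 by 26 by 6 mm, resting on the chute's rim when home (this point is then 22 mm above the rim). Under that a flat blade 46 (x) by 10 (y) by 68 mm long, its lower end 90 mm below this point.
- holder: Black pusher holder fixed to the table, 72 (x) by 36 (y) by 46 mm high, with one well 49 by 13 mm and 41 mm deep in which the pusher's blade stands; origin under its middle.
- jar: Jar with a red cap, 64 mm across, 110 mm tall; leave alone. Origin under its middle.
- cup: Steel mug, 72 mm across, 70 mm tall; leave alone. Origin under its middle.
- tin: Tin, 72 mm across, 90 mm tall; leave alone. Origin under its middle.
- spatula: Small palette spatula, 160 mm long, lying on the table, handle to its -x; leave alone.
Not all that is in view belongs to the job. What is shaped like the part that bears dark_center but turquoise is not meant.

How it is judged:
By the outcome, as a careful person would: the job done as asked, in the order asked, and still so for the second after the job is handed in, with the robot touching nothing.
It also fails if it takes over 72 s, if anything falls off the work surface, if the arm or the gripper's body presses on something with over 40 N, if the wrist force passes 120 N, or if a joint passes its speed limit or range.

## Robot

A 6-joint arm with a two-finger parallel gripper is mounted at the origin on the work surface. World frame = base frame: x ahead of the robot, y to its left, z up, the work surface at z = 0. Lengths are in m, angles in rad, forces in N, time in s.
With the tool pointing down it reaches from about 0.3 to 0.775 m from the base axis. Payload 14.6 kg.
Tool frame: the origin (TCP) lies midway between the tips of the shut fingers; the grasp point (between the pads) lies 19 mm behind it; z points along the fingers, y is the line along which they close (so a half turn about z gives the same grasp; the last joint's range is limited). The gripper opens to 94 mm and grips with 3 to 60 N. Pads are 16 mm wide; open, the fingers measure 119 mm over their backs; the gripper's body (75 mm by 177 mm) begins 78 mm behind the grasp point.
Start: joints at [-1.219, 0.3, 1.521, -0, 1.321, -0.067], TCP at [0.224, -0.502, 0.205] pointing down, gripper open.
Joint ranges: [-3.03, 3.03], [-0.79, 2.21], [0.23, 2.52], [-1.04, 4.18], [0, 3.07], [-2.55, 2.55]. Speed limits (rad/s): [2.22, 2.22, 2.57, 3.14, 3.14, 3.14].

## Interface

Orientations are given as [roll, pitch, yaw] about the fixed x, y, z axes, in that order (R = Rz(yaw) Ry(pitch) Rx(roll)).
In Python, from station import telemetry, optics, ctrl gives the robot as it stands.
- The arm moves only by the tool carry_out, never from a script. Its argument "plan" is a list that holds one entry, the list of rows, each a list of 7 numbers: the shift along the tool's x, y, z in mm, then the turn, a rotation vector about the tool's x, y, z in rad, then the finger opening in mm, from 0 to 94. A call has 1 to 20 rows; each row shifts and turns the commanded pose from where the row before left it, along the tool's axes as they then stand; what a row does not reach is not made up. A row lasts 1/12 s, in which the tool goes at most 41.7 mm and 7.16 degrees, less where a joint would pass 70% of its speed; a pose out of reach is approached as far as the arm can. A call with a gripper value outside its range is refused whole. The fingers move at their own pace and stop on an object; "squeeze" is the grip in N (left out, the last holds). Time passes only in rows, so rows that do not move let the fingers close. It gives the time, the measured TCP pose, the force, the opening and the grip force at its end, in the units of the state.
- telemetry.get_obs(): the state, without advancing time (a new reading comes with each control period).
- optics.camera(name): name is "scene" or "side" or "wrist"; returns a dict with "pixels" (384x512x3 uint8, red, green, blue), "intrinsics" (3x3 intrinsics, pixels), "origin" and "rotation" of the camera in the world. Camera axes: x right, y down, z forward; pixel columns grow to the right and rows downward; lengths in m; the calibration is good to about 2 mm. The wrist camera is an equidistant fisheye: a pixel r from the principal point sees the ray r / f radians off the axis. A picture is of the moment at which its call begins. There is no depth.
- ctrl.hand_in(): hands the job in; it is judged then, once.
The state is a dict: "time_s": time; "qpos": joint angles; "joint_vel": joint speeds; "tau": joint torques, N m; "ee_pos": TCP position; "eef_rot": TCP orientation; "force": force on the tool from outside, world axes, zero at the start; "moment": the same for the moment, N m; "grip_width": finger opening in m; "grip_force": force on a finger pad.
Only numpy, scipy, OpenCV 4.12 (cv2) and the standard library are available. Lean on these libraries where they do the work, as an engineer would, in place of code of your own. Each camera call takes 0.05 s, during which the arm holds its last target. There are 200 camera calls.

## Working session

There is one attempt and no reset: what is moved stays moved. The work goes in short steps, Python scripts to look and compute and a tool call to move; the robot and the scene stay as the last step left them, time stands still between calls to the robot, and variables do not carry over. Pictures are saved under pics/ and viewed, at most 11 in all, crops included, and the job is handed in when it is done.

Besides the shell and the picture viewer there is one more tool, called after ">>>" as a command line: name --argument value ..., lists and objects as JSON in quotes. carry_out: Moves the arm, as the interface text tells. Its arguments: {"type":"object","properties":{"plan":{"type":"array","items":{"type":"array","items":{"type":"array","items":{"type":"number"}}}},"squeeze":{"type":"number"}},"required":["plan"]}

```bash
mkdir -p pics; cat > h.py <<'E'
import numpy as np,cv2,json
from scipy.spatial.transform import Rotation as R
from station import telemetry,optics,ctrl
def snap(n,f):
    c=optics.camera(n);cv2.imwrite(f'pics/{f}.png',c['pixels'][...,::-1])
    np.savez(f'pics/{f}.npz',K=c['intrinsics'],o=c['origin'],r=c['rotation'],p=c['pixels']);return c
def ray(f,u,v):
    c=np.load(f'pics/{f}.npz');K=c['K'];a=(u-K[0,2])/K[0,0];b=(v-K[1,2])/K[1,1]
    if f.startswith('w'):
        t=np.hypot(a,b);s=np.sin(t)/t if t>1e-9 else 1;d=np.array([a*s,b*s,np.cos(t)])
    else: d=np.array([a,b,1.])
    d=np.array(c['r'])@d;return np.array(c['o']),d/np.linalg.norm(d)
def atz(f,u,v,z):
    o,d=ray(f,u,v);return o+d*(z-o[2])/d[2]
def proj(f,P):
    c=np.load(f'pics/{f}.npz');K=c['K'];q=np.array(c['r']).T@(np.array(P)-c['o'])
    if f.startswith('w'):
        t=np.arctan2(np.hypot(q[0],q[1]),q[2]);n=np.hypot(q[0],q[1])+1e-12;a,b=q[0]/n*t,q[1]/n*t
    else:a,b=q[0]/q[2],q[1]/q[2]
    return np.array([K[0,0]*a+K[0,2],K[1,1]*b+K[1,2]])
def tri(*obs):
    A=0;B=0
    for f,u,v in obs:
        o,d=ray(f,u,v);M=np.eye(3)-np.outer(d,d);A=A+M;B=B+M@o
    p=np.linalg.solve(A,B);e=[np.linalg.norm(np.cross(p-ray(*o)[0],ray(*o)[1])) for o in obs];return p,e
E
python3 - <<'E'
from h import *
a=snap('scene','s0');b=snap('side','d0');c=snap('wrist','w0')
for x in (a,b,c):print(x['intrinsics'],x['origin'],x['rotation'])
s=lambda i:cv2.resize(i,None,fx=1.5,fy=1.5)
im=[x['pixels'][...,::-1] for x in(a,b,c)]
cv2.imwrite('pics/a.png',s(im[0]));cv2.imwrite('pics/b.png',s(im[1]))
o=telemetry.get_obs();print(o)
E
```

```text
[[467.03094154   0.         256.4681972 ]
 [  0.         467.03094154 195.76211754]
 [  0.           0.           1.        ]] [1.47645809 0.45526423 0.89190955] [-2.21246241 -0.00477461  2.01706371]
[[371.93608762   0.         264.00571832]
 [  0.         371.93608762 195.63095663]
 [  0.           0.           1.        ]] [ 0.18859336 -0.76192915  0.72058958] [-2.22235967 -0.01906689 -0.40642595]
[[297.31863964   0.         256.96112208]
 [  0.         297.31863964 192.02061453]
 [  0.           0.           1.        ]] [ 0.29253795 -0.47155099  0.38394812] [ 2.88046192e+00  1.63492090e-03 -1.15100750e+00]
{'time_s': 0.15, 'qpos': array([-1.21858717e+00,  3.00363627e-01,  1.52138925e+00, -1.37782592e-05,
        1.32069796e+00, -6.65989784e-02]), 'joint_vel': array([-0.00108476, -0.00269886, -0.0021793 ,  0.00144536, -0.00013556,
        0.00129199]), 'tau': array([-2.26353055e-03, -5.31960869e+01, -3.52821600e+01,  7.07014720e-02,
        2.36291072e-02, -9.90588160e-05]), 'ee_pos': array([ 0.22360167, -0.50229854,  0.20502644]), 'eef_rot': array([-3.14073548e+00, -4.37950923e-05,  4.18811537e-01]), 'force': array([-0.47056357, -0.19385408, -0.2213795 ]), 'moment': array([0.01478543, 0.01840614, 0.01399731]), 'grip_force': 0.0, 'grip_width': 0.0942617275025386}
```

View pics/a.png

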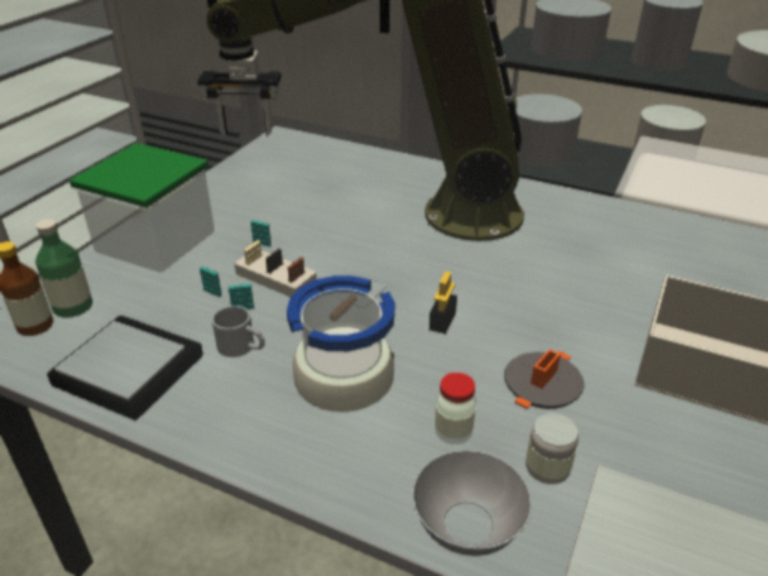

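View pics/b.png

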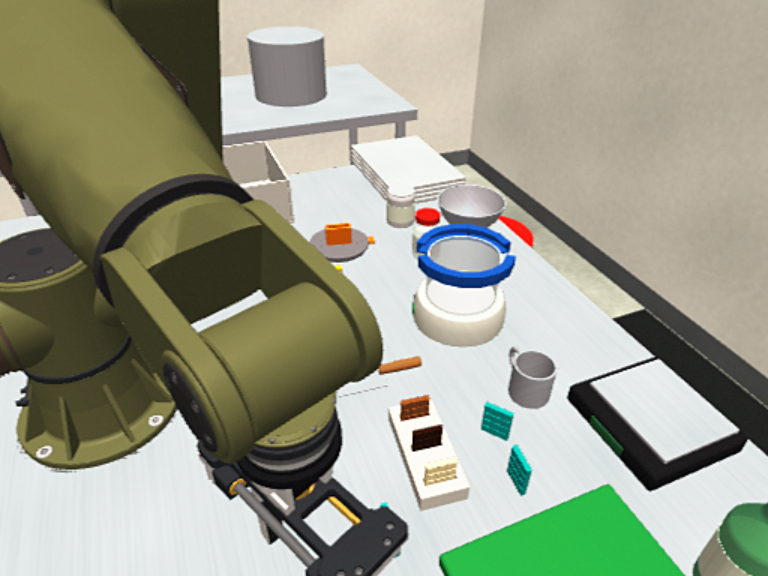

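The side picture shows the rack with milk (415,407), dark (427,437) and white (440,470) slabs, and turquoise decoys at (497,420), (519,470) and behind the gripper. The lid is at (340,238), the collar at (466,255), and the pusher is mostly hidden by the arm. In the scene picture the dark slab is at (274,260), the pusher at (445,290), and the lid chute at (546,368). These are 1.5x pixels. The thing I want is the dark slab; it could be taken for the milk, white or three turquoise slabs.

```bash
sed -i "s/return np.array(c\['o'\]),d/return np.array(c['o']),d/; s/np.array(c\['r'\])/R.from_euler('xyz',c['r']).as_matrix()/g" h.py
python3 - <<'E'
from h import *
a=cv2.imread('pics/s0.png');b=cv2.imread('pics/d0.png')
def t(im,x,y,w,h,k):
    return cv2.resize(im[y:y+h,x:x+w],(w*k,h*k),interpolation=cv2.INTER_CUBIC)
# tiles 400x300
M=np.vstack([np.hstack([t(a,185,170,80,60,5),t(a,325,225,80,60,5)]),np.hstack([t(a,150,145,80,60,5),t(b,255,255,80,60,5)])])
cv2.imwrite('pics/m1.png',M)
M=np.vstack([np.hstack([t(b,270,145,80,60,5),t(b,195,140,80,60,5)]),np.hstack([t(a,265,170,80,60,5),t(a,180,170,80,60,5)])])
cv2.imwrite('pics/m2.png',M)
print(atz('s0',317,143,0),proj('s0',[0,0,0]),proj('d0',[0,0,0]))
E
```

```text
[-0.00118671  0.00555641  0.        ] [315.49703473 142.81481538] [ 68.51221865 270.31502191]
```

View pics/m1.png

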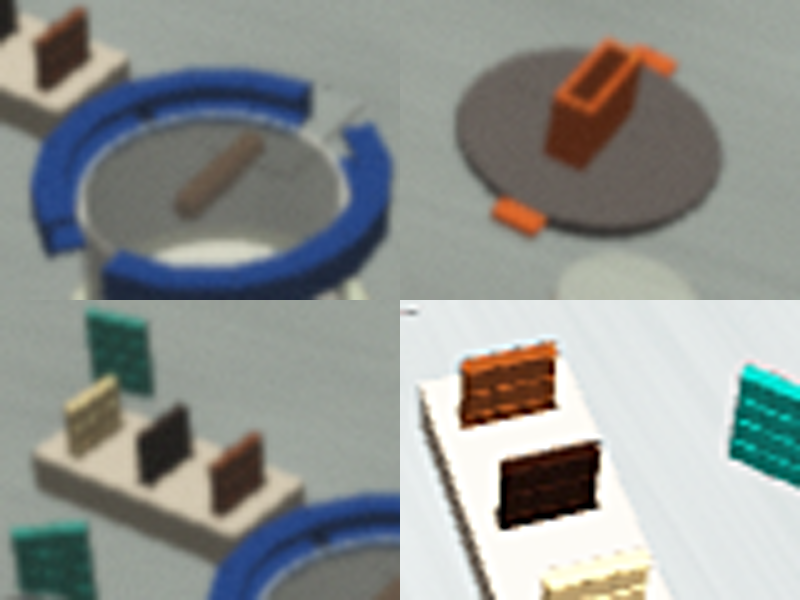

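View pics/m2.png

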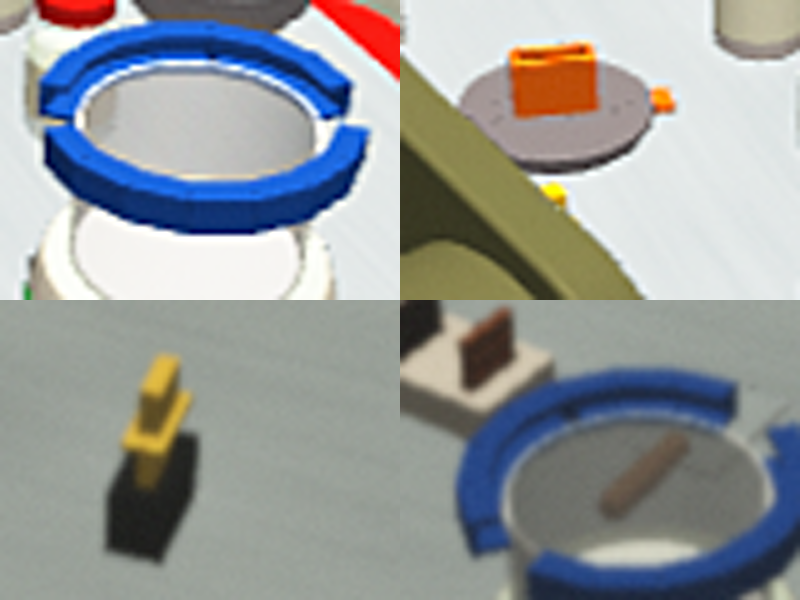

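The crops confirm that the middle slab is the dark one (side pixel ~(285,285)) and the turquoise ones are decoys. The collar gaps sit left and right in the side view, at (278,166) and (342,166). The lid chute rim is at side (225.6,150.6) and scene (365,240). The pusher top is at scene (297,182).

```bash
python3 - <<'E'
from h import *
np.set_printoptions(precision=4,suppress=True)
print('lid rim',tri(('s0',364.8,240),('d0',225.6,150.6)),'exp z .06')
r=[atz('d0',195+x/5,140+y/5,.06)[:2] for x,y in((110,50),(193,45))];print('rim back edge',r)
print('tabs',atz('s0',349,268.4,.013),atz('s0',376,237,.013))
print('dark top',tri(('s0',182.6,168.8),('d0',285,285)),'exp .066')
print('dark ends d',[atz('d0',255+x/5,255+y/5,.066)[:2] for x,y in((100,160),(200,142))])
print('milk/white s',atz('s0',150+240/5,145+147/5,.066),atz('s0',150+92/5,145+92/5,.066))
print('pusher top s',atz('s0',297,182.4,.111),'side',atz('d0',225.5,178,.111))
print('pusher flange ends',atz('s0',265+135/5,170+138/5,.079),atz('s0',265+180/5,170+100/5,.079))
print('gaps d',atz('d0',278.4,166.4,.163),atz('d0',341.8,166.4,.163),'s',atz('s0',253.6,191.4,.163),atz('s0',185+72/5,170+250/5,.163))
E
```

```text
lid rim (array([0.5212, 0.3196, 0.0584]), [np.float64(0.0012936054684802576), np.float64(0.0012936054684802392)]) exp z .06
rim back edge [array([0.4943, 0.3298]), array([0.5502, 0.3152])]
tabs [0.5933 0.3047 0.013 ] [0.4413 0.3379 0.013 ]
dark top (array([ 0.4527, -0.2936,  0.0662]), [np.float64(0.0016329782334091197), np.float64(0.0016329782334090896)]) exp .066
dark ends d [array([ 0.431 , -0.2914]), array([ 0.4763, -0.2993])]
milk/white s [ 0.4567 -0.232   0.066 ] [ 0.4442 -0.3517  0.066 ]
pusher top s [0.4219 0.0855 0.111 ] side [0.4456 0.0857 0.111 ]
pusher flange ends [0.4563 0.0855 0.079 ] [0.41   0.0954 0.079 ]
gaps d [0.5769 0.0129 0.163 ] [ 0.741 -0.052  0.163] s [0.5808 0.0222 0.163 ] [ 0.7447 -0.0451  0.163 ]
```

>>> carry_out --plan '[[[24,-25,0,0,0,0,94],[24,-25,0,0,0,0,94],[24,-25,0,0,0,0,94],[24,-25,0,0,0,0,94],[24,-25,0,0,0,0,94],[24,-25,0,0,0,0,94],[24,-25,0,0,0,0,94],[24,-25,0,0,0,0,94],[24,-25,0,0,0,0,94],[24,-25,0,0,0,0,94],[24,-25,0,0,0,0,94],[24,-25,0,0,0,0,94],[24,-25,0,0,0,0,94],[24,-25,0,0,0,0,94],[24,-25,0,0,0,0,94],[24,-25,0,0,0,0,94],[24,-25,0,0,0,0,94],[24,-25,0,0,0,0,94],[24,-25,0,0,0,0,94],[24,-25,0,0,0,0,94]]]'

```text
time_s: 1.82
ee_pos: [0.459, 0.1514, 0.2053]
eef_rot: [-3.142, 0.0, 0.419]
force: [0.4, -1.3, 0.2]
grip_width: 0.0937
grip_force: 0.0
```

>>> carry_out --plan '[[[25,-26,0,0,0,0,94],[25,-26,0,0,0,0,94],[25,-26,0,0,0,0,94],[25,-26,0,0,0,0,94],[25,-26,0,0,0,0,94],[0,0,0,0,0,-0.124,94],[0,0,0,0,0,-0.124,94],[0,0,0,0,0,-0.124,94],[0,0,0,0,0,-0.124,94],[0,0,0,0,0,-0.124,94],[0,0,0,0,0,-0.124,94],[0,0,0,0,0,-0.124,94],[0,0,0,0,0,-0.124,94],[0,0,0,0,0,-0.124,94],[0,0,0,0,0,-0.124,94],[0,0,0,0,0,-0.124,94],[0,0,0,0,0,-0.124,94],[0,0,0,0,0,-0.124,94],[0,0,0,0,0,-0.124,94],[0,0,0,0,0,-0.124,94]]]'

```text
time_s: 3.48
ee_pos: [0.5201, 0.3191, 0.2051]
eef_rot: [-3.141, -0.0, 2.285]
force: [0.2, 0.1, 0.7]
grip_width: 0.0942
grip_force: 0.0
```

>>> carry_out --plan '[[[0,0,0,0,0,-0.124,60],[0,0,0,0,0,-0.124,60],[0,0,0,0,0,-0.124,60],[0,0,0,0,0,-0.124,60],[0,0,0,0,0,-0.124,60],[0,0,0,0,0,0,60],[0,0,0,0,0,0,60]]]'

```text
time_s: 4.07
ee_pos: [0.5201, 0.3191, 0.2052]
eef_rot: [-3.141, -0.0, 2.895]
force: [0.3, -0.3, -0.3]
grip_width: 0.0603
grip_force: 0.0
```

```bash
python3 - <<'E'
from h import *
c=snap('wrist','w1');print(c['origin'],c['rotation']);s=snap('side','d1')
o=telemetry.get_obs();print(o['time_s'],o['ee_pos'],o['eef_rot'],o['qpos'][5])
print(proj('w1',[.52,.3195,.06]),proj('w1',[.43,.087,.111]))
a=c['pixels'][...,::-1];b=s['pixels'][...,::-1]
cv2.imwrite('pics/v1.png',np.vstack([cv2.resize(a[20:254,100:412],(800,600))]))
E
```

```text
[0.44764809 0.33780292 0.38424024] [ 2.88030723e+00 -4.84837785e-04  1.32501399e+00]
4.1667 [0.52013039 0.31914296 0.20531881] [-3.14150547e+00 -2.07380381e-04  2.89475771e+00] -0.8336758986594328
[256.6878484  181.59843672] [ 39.52046253 167.32017669]
```

View pics/w1.png

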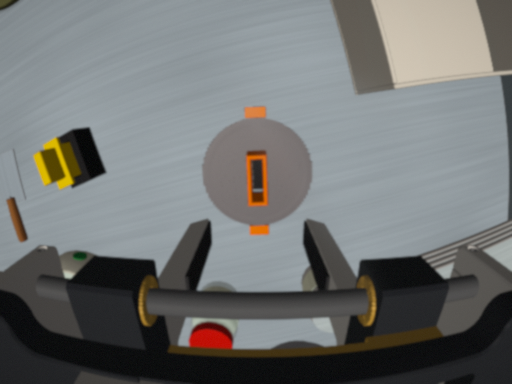

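The wrist view shows the lid centred. The chute rim is at ~(257,179), with tabs at (255.5,112) and (259.5,230). The pusher is at (55,163).

```bash
cat >> h.py <<'E'
def go(x,y,z,yaw):
    o=telemetry.get_obs();p=o['ee_pos'];ps=o['eef_rot'][2];d=np.array([x,y,z])-p
    c,s=np.cos(ps),np.sin(ps)
    t=-((yaw-ps+np.pi)%(2*np.pi)-np.pi)
    print('shift mm',np.round(1000*np.array([c*d[0]+s*d[1],s*d[0]-c*d[1],-d[2]]),1),'turnz',round(t,4))
E
python3 - <<'E'
from h import *
np.set_printoptions(precision=4,suppress=True)
im=np.load('pics/w1.npz')['p'].astype(int);h=(im[...,0]>150)&(im[...,1]<130)&(im[...,2]<80)
n,l,st,ce=cv2.connectedComponentsWithStats(h.astype(np.uint8))
for i in range(1,n):
    if st[i,4]>30:print(st[i],ce[i])
def box(m):
    pass
a,b=[atz('w1',u,v,.013) for u,v in((255.5,112.5),(259.5,229.5))]
print(a,b,(a+b)/2,np.arctan2(*(a-b)[1::-1]))
# fit rim outer box via minAreaRect
i=[i for i in range(1,n) if 100<st[i,4] and 150<ce[i][1]<215][0]
r=cv2.minAreaRect(np.argwhere(l==i)[:,::-1].astype(np.float32));print(r)
print(atz('w1',*r[0],.06))
# height from two views
print(tri(('w1',*r[0]),('s0',364.8,240)),tri(('w1',*r[0]),('d0',225.6,150.6)))
E
```

```text
[246 107  19  10  92] [258.6196 112.3804]
[246 155  22  51 550] [256.9382 179.8509]
[250 225  18   9 160] [258.6062 229.    ]
[189 329  43  19 634] [209.3659 339.142 ]
[0.445  0.3368 0.013 ] [0.5954 0.3044 0.013 ] [0.5202 0.3206 0.013 ] 2.929734187632626
((256.8328857421875, 179.98765563964844), (50.66896438598633, 20.319400787353516), 87.87889862060547)
[0.5182 0.3201 0.06  ]
(array([0.5187, 0.32  , 0.0577]), [np.float64(2.9043523227305466e-05), np.float64(2.9043523227387598e-05)]) (array([0.5205, 0.3197, 0.057 ]), [np.float64(0.0016224765114397973), np.float64(0.0016224765114397617)])
```

>>> carry_out --plan '[[[1,-1,26,0,0,-0.035,60],[0,0,26,0,0,0,60],[0,0,26,0,0,0,60],[0,0,26,0,0,0,60],[0,0,26,0,0,0,60],[0,0,20,0,0,0,60],[0,0,16,0,0,0,60],[0,0,10,0,0,0,60],[0,0,5,0,0,0,60],[0,0,0,0,0,0,20],[0,0,0,0,0,0,20],[0,0,0,0,0,0,10],[0,0,0,0,0,0,10],[0,0,0,0,0,0,10],[0,0,0,0,0,0,10]]]' --squeeze 30

```text
time_s: 5.42
ee_pos: [0.5192, 0.3186, 0.025]
eef_rot: [3.141, 0.001, 2.934]
force: [1.8, 2.9, 2.5]
grip_width: 0.0231
grip_force: 1.5
```

>>> carry_out --plan '[[[0,0,0,0,0,0,10],[0,0,0,0,0,0,10],[0,0,-10,0,0,0,10],[0,0,-26,0,0,0,10],[0,0,-26,0,0,0,10],[0,0,-26,0,0,0,10],[0,0,-26,0,0,0,10],[0,0,-26,0,0,0,10],[0,0,-26,0,0,0,10],[0,0,-26,0,0,0,10],[0,0,-26,0,0,0,10],[0,0,-26,0,0,0,10],[0,0,-26,0,0,0,10]]]'

```text
time_s: 6.5
ee_pos: [0.5185, 0.3181, 0.2961]
eef_rot: [-3.141, -0.0, 2.934]
force: [-0.6, 0.3, -2.5]
grip_width: 0.0224
grip_force: 30.0
```

>>> carry_out --plan '[[[-12.5,-23,0,0,0,0,10],[-12.5,-23,0,0,0,0,10],[-12.5,-23,0,0,0,0,10],[-12.5,-23,0,0,0,0,10],[-12.5,-23,0,0,0,0,10],[-12.5,-23,0,0,0,0,10],[-12.5,-23,0,0,0,0,10],[-12.5,-23,0,0,0,0,10],[0,0,0,0,0,-0.115,10],[0,0,0,0,0,-0.115,10],[0,0,0,0,0,-0.115,10],[0,0,0,0,0,-0.115,10],[0,0,0,0,0,-0.115,10],[0,0,0,0,0,-0.115,10],[0,0,0,0,0,-0.115,10],[0,0,0,0,0,-0.115,10],[0,0,0,0,0,-0.115,10],[0,0,0,0,0,-0.115,10],[0,0,0,0,0,-0.115,10],[0,0,0,0,0,0,10]]]'

```text
time_s: 8.17
ee_pos: [0.5785, 0.1177, 0.2946]
eef_rot: [3.141, -0.0, -2.079]
force: [-0.3, -0.2, -2.4]
grip_width: 0.0227
grip_force: 30.0
```

```bash
python3 - <<'E'
from h import *
c=snap('wrist','w2');o=telemetry.get_obs();print(o['time_s'],o['ee_pos'],o['eef_rot'],o['grip_width'],o['grip_force'])
print(proj('w2',[.66,-.016,.163]))
cv2.imwrite('pics/v2.png',cv2.resize(c['pixels'][...,::-1],(800,600),interpolation=cv2.INTER_CUBIC))
E
```

```text
8.2167 [0.57856317 0.11765339 0.29458771] [ 3.14119690e+00 -3.52333724e-04 -2.08620324e+00] 0.02287116503160984 29.99433735385537
[132.63472533 116.25165248]
```

View pics/v2.png

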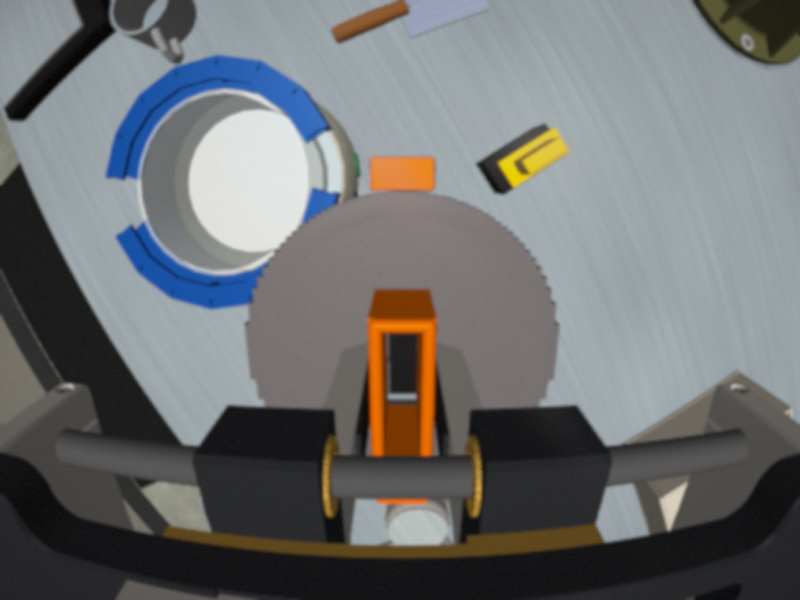

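The wrist view shows the collar on the left, with its gaps at ~(118,207) and ~(330,160) in the 800 px picture. The held lid is on the right with its chute level in the fingers, and the pusher is at (525,160).

```bash
python3 - <<'E'
from h import *
from scipy.optimize import least_squares
np.set_printoptions(precision=4,suppress=True)
im=np.load('pics/w2.npz')['p'].astype(int);m=((im[...,2]>120)&(im[...,0]<90)&(im[...,2]-im[...,1]>40)).astype(np.uint8)
m[:, 260:]=0
P=np.array([atz('w2',u,v,.163)[:2] for v,u in np.argwhere(m)])
cs,_=cv2.findContours(m,cv2.RETR_LIST,cv2.CHAIN_APPROX_NONE)
C=np.vstack([c[:,0] for c in cs if len(c)>20]).astype(float)
Q=np.array([atz('w2',u,v,.163)[:2] for u,v in C]);cam=np.load('pics/w2.npz')['o'][:2]
c0=np.array([.66,-.016])
for it in range(5):
    r=np.linalg.norm(Q-c0,axis=1);far=((Q-c0)@(c0-cam))>0.0
    S=Q[far&(abs(r-.0905)<.006)]
    f=least_squares(lambda x:np.hypot(*(S-x[:2]).T)-x[2],[*c0,.091],loss='soft_l1',f_scale=.001);c0=f.x[:2]
print(c0,f.x[2],len(S))
# inner edge
near=((Q-c0)@(c0-cam))<0
r=np.linalg.norm(Q-c0,axis=1)
# gap ends: angular histogram of blue at mid-ring
d=P-c0;rr=np.hypot(*d.T);k=(rr>.080)&(rr<.088);a=np.sort(np.degrees(np.arctan2(d[k,1],d[k,0])))
g=np.diff(a,append=a[0]+360);j=np.where(g>3)[0];print([(a[i],a[i]+g[i],a[i]+g[i]/2) for i in j])
# bowl rim check from side view d1
im=np.load('pics/d1.npz')['p'].astype(int);m=((im[...,2]>120)&(im[...,0]<90)&(im[...,2]-im[...,1]>60)).astype(np.uint8)
cs,_=cv2.findContours(m,cv2.RETR_EXTERNAL,cv2.CHAIN_APPROX_NONE);C=np.vstack([c[:,0] for c in cs if len(c)>20])
Q=np.array([atz('d1',u,v,.163)[:2] for u,v in C.astype(float)]);cam=np.load('pics/d1.npz')['o'][:2];c1=c0.copy()
for it in range(8):
    r=np.linalg.norm(Q-c1,axis=1);S=Q[(((Q-c1)@(c1-cam))>0.)&(abs(r-.091)<.008)]
    f=least_squares(lambda x:np.hypot(*(S-x).T)-.091,c1,loss='soft_l1',f_scale=.001);c1=f.x
print('side',c1,len(S))
# lid yaw/pos check in hand: tab ends
for u,v in((403*.64,175*.64),):print('tab',atz('w2',u,v,.2946-.025+.013))
E
```

```text
[ 0.6589 -0.015 ] 0.09032157159475467 179
[(np.float64(-36.5700549660991), np.float64(-7.082927819134696), np.float64(-21.826491392616898)), (np.float64(84.10581704489933), np.float64(133.2262884968698), np.float64(108.66605277088456)), (np.float64(144.12007218972983), np.float64(170.61520974832058), np.float64(157.36764096902522))]
side [ 0.6598 -0.0175] 68
tab [0.5411 0.0515 0.2826]
```

>>> carry_out --plan '[[[0,0,0,0,0,0.1202,10],[0,0,0,0,0,0.1202,10],[0,0,0,0,0,0.1202,10],[0,0,0,0,0,0.1202,10],[0,0,0,0,0,0.1202,10],[0,0,0,0,0,0.1202,10],[0,0,0,0,0,0.1202,10],[0,0,0,0,0,0.1202,10],[0,0,0,0,0,0.1202,10],[0,0,0,0,0,0.1202,10],[0,0,0,0,0,0.1202,10],[0,0,0,0,0,0.1202,10],[-20.8,-15.5,0,0,0,0,10],[-20.8,-15.5,0,0,0,0,10],[-20.8,-15.5,0,0,0,0,10],[-20.8,-15.5,0,0,0,0,10],[-20.8,-15.5,0,0,0,0,10],[-20.8,-15.5,0,0,0,0,10],[0,0,0,0,0,0,10],[0,0,0,0,0,0,10]]]'

```text
time_s: 9.88
ee_pos: [0.6596, -0.0164, 0.2938]
eef_rot: [-3.141, -0.001, 2.751]
force: [-0.5, 0.4, -2.7]
grip_width: 0.0228
grip_force: 30.0
```

```bash
python3 - <<'E'
from h import *
o=telemetry.get_obs();print(o['ee_pos'],o['eef_rot'],o['force']);go(.659,-.0155,.190,2.755)
E
```

```text
[ 0.65963617 -0.01638654  0.2938221 ] [-3.14124260e+00 -1.20170521e-03  2.75089557e+00] [-0.51539761  0.44871434 -2.70567118]
shift mm [  0.9   0.6 103.8] turnz -0.0041
```

>>> carry_out --plan '[[[1,0.6,22,0,0,-0.004,10],[0,0,22,0,0,0,10],[0,0,22,0,0,0,10],[0,0,20,0,0,0,10],[0,0,8,0,0,0,10],[0,0,8,0,0,0,10],[0,0,8,0,0,0,10],[0,0,4,0,0,0,10],[0,0,4,0,0,0,10],[0,0,2,0,0,0,10],[0,0,0,0,0,0,10]]]'

```text
time_s: 10.8
ee_pos: [0.6589, -0.0144, 0.1744]
eef_rot: [3.142, 0.0, 2.76]
force: [0.2, 0.3, -2.8]
grip_width: 0.0229
grip_force: 30.0
```

>>> carry_out --plan '[[[0,0,2,0,0,0,10],[0,0,2,0,0,0,10],[0,0,0,0,0,0,10]]]'

```text
time_s: 11.05
ee_pos: [0.6588, -0.0145, 0.1702]
eef_rot: [-3.142, -0.0, 2.76]
force: [0.1, 0.7, -3.0]
grip_width: 0.0231
grip_force: 30.0
```

>>> carry_out --plan '[[[0,0,2,0,0,0,10],[0,0,2,0,0,0,10],[0,0,0,0,0,0,10]]]'

```text
time_s: 11.3
ee_pos: [0.6587, -0.0144, 0.166]
eef_rot: [-3.141, -0.001, 2.76]
force: [-0.1, 0.1, -2.7]
grip_width: 0.0227
grip_force: 30.0
```

>>> carry_out --plan '[[[0,0,1,0,0,0,10],[0,0,1,0,0,0,10],[0,0,0,0,0,0,10]]]'

```text
time_s: 11.55
ee_pos: [0.6589, -0.0144, 0.165]
eef_rot: [3.141, 0.001, 2.76]
force: [-2.2, 0.7, 2.4]
grip_width: 0.0224
grip_force: 30.0
```

>>> carry_out --plan '[[[0,0,0,0,0,0.079,10],[0,0,0,0,0,0.079,10],[0,0,0,0,0,0.079,10],[0,0,0,0,0,0.079,10],[0,0,0,0,0,0.079,10],[0,0,0,0,0,0.079,10],[0,0,0,0,0,0.079,10],[0,0,0,0,0,0.079,10],[0,0,0,0,0,0.079,10],[0,0,0,0,0,0.079,10]]]'

```text
time_s: 12.38
ee_pos: [0.6592, -0.0156, 0.1657]
eef_rot: [3.141, 0.003, 1.968]
force: [-3.7, -7.0, 6.3]
grip_width: 0.0359
grip_force: 56.6
```

>>> carry_out --plan '[[[0,0,0,0,0,0.079,10],[0,0,0,0,0,0.079,10],[0,0,0,0,0,0.079,10],[0,0,0,0,0,0.079,10],[0,0,0,0,0,0.079,10],[0,0,0,0,0,0.079,10],[0,0,0,0,0,0.079,10],[0,0,0,0,0,0.079,10],[0,0,0,0,0,0.079,10],[0,0,0,0,0,0.079,10],[0,0,0,0,0,0,10],[0,0,0,0,0,0,10]]]'

```text
time_s: 13.38
ee_pos: [0.6593, -0.0147, 0.1651]
eef_rot: [3.14, -0.0, 1.183]
force: [2.5, -3.5, 2.8]
grip_width: 0.029
grip_force: 32.2
```

```bash
python3 - <<'E'
from h import *
o=telemetry.get_obs();print(o['ee_pos'],o['eef_rot'],o['force'],o['moment'])
E
```

```text
[ 0.65933758 -0.01465803  0.16514133] [ 3.13974261e+00 -1.32369335e-04  1.18332933e+00] [ 2.51080117 -3.47651165  2.8081139 ] [-0.50850707 -0.41846882  0.7912869 ]
```

>>> carry_out --plan '[[[0,0,0,0,0,0,10],[0,0,0,0,0,0,10],[0,0,0,0,0,0,10],[0,0,0,0,0,0,10]]]' --squeeze 60

```text
time_s: 13.72
ee_pos: [0.6593, -0.0146, 0.1651]
eef_rot: [3.14, -0.0, 1.182]
force: [2.5, -4.1, 5.4]
grip_width: 0.028
grip_force: 60.5
```

```bash
python3 - <<'E'
from h import *
o=telemetry.get_obs();print(o['ee_pos'],o['eef_rot'],o['force'],o['moment'],o['grip_width'])
snap('wrist','w3');snap('side','d3')
a=cv2.imread('pics/w3.png');b=cv2.imread('pics/d3.png')
cv2.imwrite('pics/v3.png',np.hstack([cv2.resize(a[80:330,156:356],(400,500)),cv2.resize(b[120:245,255:355],(400,500))]))
E
```

```text
[ 0.65933895 -0.0146497   0.1651208 ] [ 3.13975190e+00 -1.42156678e-04  1.18238722e+00] [ 2.51325124 -4.09098585  5.39980462] [-0.64755914 -0.5491734   1.21610196] 0.028026254542863973
```

View pics/v3.png

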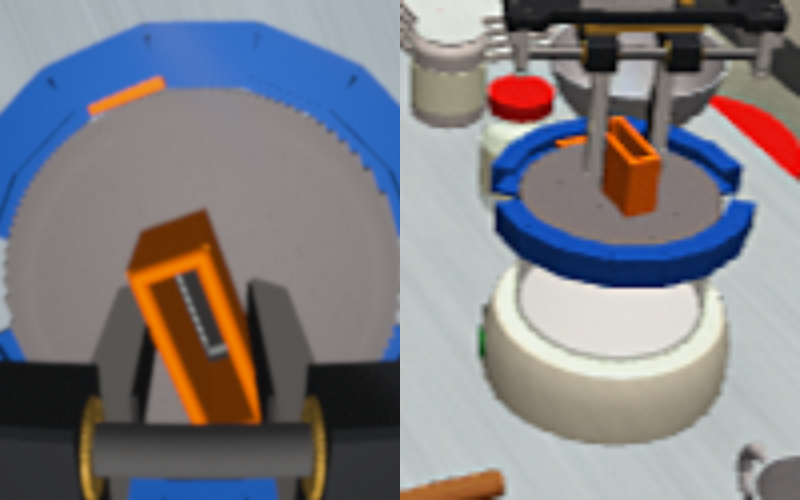

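The lid is seated with its tabs under the ledge, but it lags the fingers by ~24° because the chute slipped in the grip. I'll release it and regrip the long way, which gives more torque.

>>> carry_out --plan '[[[0,0,0,0,0,0,60],[0,0,0,0,0,0,94],[0,0,0,0,0,0,94],[0,0,-20,0,0,0,94],[0,0,-25,0,0,0,94],[0,0,-30,0,0,0,94],[0,0,-30,0,0,0,94],[0,0,-30,0,0,0,94],[0,0,0,0,0,0,94],[0,0,0,0,0,0,94]]]'

```text
time_s: 14.65
ee_pos: [0.6591, -0.0143, 0.3005]
eef_rot: [3.14, -0.001, 1.181]
force: [1.5, -0.1, -0.8]
grip_width: 0.0912
grip_force: 0.0
```

```bash
cat >> h.py <<'E'
def rim(f,z=.2,lo=30):
    im=np.load(f'pics/{f}.npz')['p'].astype(int);h=(im[...,0]>150)&(im[...,1]<140)&(im[...,2]<90)&(im[...,0]-im[...,1]>70)
    n,l,st,ce=cv2.connectedComponentsWithStats(h.astype(np.uint8))
    for i in range(1,n):
        if st[i,4]>lo:
            P=np.array([atz(f,u,v,z)[:2] for v,u in np.argwhere(l==i)])*1000
            r=cv2.minAreaRect(P.astype(np.float32));print(st[i],ce[i].round(1),r)
E
python3 - <<'E'
from h import *
snap('wrist','w4');o=telemetry.get_obs();print(o['time_s'],o['ee_pos'],o['eef_rot'],o['force']);rim('w4')
E
```

```text
14.7 [ 0.65870585 -0.01432651  0.29870109] [-3.14068107e+00  8.18012954e-05  1.18057982e+00] [-0.01317099 -0.82187377 -0.34074532]
[195   0  43  21 741] [214.9   8.7] ((690.7335205078125, 166.78866577148438), (21.795791625976562, 40.805423736572266), 64.12918090820312)
[225 119  20   9  54] [234.5 122.6] ((665.668212890625, 56.455718994140625), (2.5337109565734863, 19.305740356445312), 87.77535247802734)
[237 162  41  61 694] [257.3 191.9] ((659.9205322265625, -14.672542572021484), (57.98073959350586, 22.643430709838867), 87.74758911132812)
[269 235  20   9  77] [278.2 239.1] ((661.075439453125, -68.15335845947266), (4.332510471343994, 20.881990432739258), 88.78490447998047)
```

>>> carry_out --plan '[[[0,0,0,0,0,0.122,94],[0,0,0,0,0,0.122,94],[0,0,0,0,0,0.122,94],[0,0,0,0,0,0.122,94],[0,0,0,0,0,0.122,94],[0,0,0,0,0,0.122,94],[0,0,0,0,0,0.122,94],[0,0,0,0,0,0.122,94],[0,0,0,0,0,0.122,94],[0,0,0,0,0,0.122,94],[1,0,24,0,0,0,94],[0,0,24,0,0,0,94],[0,0,24,0,0,0,94],[0,0,24,0,0,0,94],[0,0,18,0,0,0,94],[0,0,12,0,0,0,94],[0,0,6,0,0,0,94],[0,0,0,0,0,0,60],[0,0,0,0,0,0,50],[0,0,0,0,0,0,50]]]'

```text
time_s: 16.37
ee_pos: [0.6603, -0.0145, 0.1686]
eef_rot: [3.142, -0.002, -0.04]
force: [-0.4, -0.5, -0.4]
grip_width: 0.0772
grip_force: 0.0
```

>>> carry_out --plan '[[[0,0,0,0,0,0,50],[0,0,0,0,0,0,50],[0,0,0,0,0,0,50],[0,0,0,0,0,0.03,50],[0,0,0,0,0,0.03,50],[0,0,0,0,0,0.03,50],[0,0,0,0,0,0,50]]]'

```text
time_s: 16.95
ee_pos: [0.6609, -0.0158, 0.1684]
eef_rot: [3.139, -0.004, -0.128]
force: [6.5, -9.2, 0.8]
grip_width: 0.0588
grip_force: 62.1
```

```bash
python3 - <<'E'
from h import *
o=telemetry.get_obs();print(o['ee_pos'],o['eef_rot'],o['force'],o['moment'],o['grip_width'])
E
```

```text
[ 0.66093826 -0.01584368  0.16839692] [ 3.13912487 -0.0040053  -0.12837174] [ 6.45785511 -9.22196864  0.78428639] [-1.40582815 -1.38769918  3.09335471] 0.058814531252718016
```

```bash
python3 - <<'E'
from h import *
snap('wrist','w5');rim('w5',.156);snap('side','d5');snap('scene','s5')
print('d3');rim('d3',.2,15);print('d5');rim('d5',.2,15);print('s5');rim('s5',.2,15)
E
```

```text
[  0   0  34  20 439] [17.8  6.5] ((870.5121459960938, 166.02561950683594), (51.56477737426758, 16.962554931640625), 64.69078063964844)
[  16  172   37   51 1438] [ 34.  196.9] ((704.3911743164062, 167.1861114501953), (44.031856536865234, 43.8680534362793), 69.46788024902344)
[355 204   7  33 209] [358.3 220.7] ((654.8560180664062, -87.5201187133789), (4.703649520874023, 24.95602035522461), 89.27793884277344)
[151 214  13  33 239] [156.7 229.7] ((665.7731323242188, 57.13981628417969), (6.341184616088867, 25.062721252441406), 86.01578521728516)
[ 204  234  106   41 2036] [257.2 253.9] ((638.1693725585938, -12.756328582763672), (75.3174057006836, 29.53727912902832), 85.7148666381836)
d3
[277 139  16   8 108] [284.8 142.5] ((620.80126953125, 68.76666259765625), (40.4379997253418, 43.814144134521484), 68.62554931640625)
[332 144  24  21 183] [345.4 152.5] ((754.6646118164062, -45.291507720947266), (111.53591918945312, 30.828889846801758), 89.91596984863281)
[306 149  14  13  64] [312.1 155.4] ((658.7145385742188, -19.280942916870117), (62.259071350097656, 22.90241050720215), 89.300445556
[... 414 characters left out ...]
40625)
[333 145  23  20 172] [346.1 153. ] ((754.6574096679688, -50.20645523071289), (101.70600891113281, 30.828889846801758), 89.91596984863281)
[304 149  10  13  47] [308.9 153.7] ((657.3900146484375, -17.85805892944336), (62.20479965209961, 22.39840316772461), 81.2016372680664)
[268 264  18   5  38] [276.2 266.1] ((404.2685852050781, -344.68341064453125), (5.1624274253845215, 33.371883392333984), 82.2686767578125)
s5
[216 188  18  11  59] [224.8 192.6] ((660.06982421875, -15.785036087036133), (54.765167236328125, 24.314523696899414), 85.34112548828125)
[294 249  22  15 278] [304.7 256.1] ((786.6580200195312, 241.48617553710938), (42.149574279785156, 45.44254684448242), 25.843212127685547)
```

>>> carry_out --plan '[[[0,0,0,0,0,0.03,50],[0,0,0,0,0,0.03,50],[0,0,0,0,0,0.03,50],[0,0,0,0,0,0.03,50],[0,0,0,0,0,0.03,50]]]'

```text
time_s: 17.52
ee_pos: [0.6626, -0.0165, 0.1689]
eef_rot: [3.14, -0.01, -0.278]
force: [22.8, -14.9, -3.1]
grip_width: 0.0603
grip_force: 65.0
```

```bash
python3 - <<'E'
from h import *
o=telemetry.get_obs();print(o['ee_pos'],o['eef_rot'],o['force'],o['moment'],o['grip_width'])
snap('wrist','w6');rim('w6',.156)
E
```

```text
[ 0.66263574 -0.01648261  0.16888709] [ 3.14000046 -0.00971679 -0.27811998] [ 22.76622998 -14.91743961  -3.05041555] [-2.40681714 -4.56782698  3.58758039] 0.060335296082203456
[  0  12  17  48 672] [ 7.4 35.7] ((879.4607543945312, 143.5118408203125), (22.324819564819336, 52.096309661865234), 82.98151397705078)
[353 193  10  34 215] [357.8 210.6] ((653.5785522460938, -87.86365509033203), (5.3036208152771, 25.449020385742188), 85.48902893066406)
[  23  205   38   44 1229] [ 41.1 227.1] ((707.232177734375, 164.66329956054688), (45.69072341918945, 38.90081787109375), 77.04499816894531)
[154 229  15  32 228] [160.2 244.2] ((666.6409912109375, 57.10883331298828), (6.582870960235596, 25.682010650634766), 84.53005981445312)
[ 204  230  107   52 2009] [258.1 256.3] ((638.3981323242188, -9.540534973144531), (75.4046630859375, 29.98858642578125), 85.18954467773438)
```

>>> carry_out --plan '[[[0,0,0,0,0,-0.03,50],[0,0,0,0,0,-0.03,50],[0,0,0,0,0,0,94],[0,0,0,0,0,0,94],[0,0,0,0,0,0,94],[0,0,-20,0,0,0,94],[0,0,-25,0,0,0,94],[0,0,-30,0,0,0,94],[0,0,-30,0,0,0,94],[0,0,-30,0,0,0,94],[0,0,0,0,0,0,94]]]'

```text
time_s: 18.48
ee_pos: [0.6607, -0.0143, 0.3094]
eef_rot: [-3.14, -0.009, -0.22]
force: [1.0, -0.1, 0.5]
grip_width: 0.0936
grip_force: 0.0
```

```bash
python3 - <<'E'
from h import *
snap('wrist','w7');o=telemetry.get_obs();print(o['time_s'],o['ee_pos'],o['eef_rot'],o['force']);rim('w7')
snap('side','d7');snap('scene','s7')
np.set_printoptions(precision=4,suppress=True)
a,b,c=[cv2.imread(f'pics/{k}.png') for k in('w7','d7','s7')]
def t(im,x,y,w,h,W,H):return cv2.resize(im[y:y+h,x:x+w],(W,H),interpolation=cv2.INTER_CUBIC)
cv2.imwrite('pics/v4.png',np.hstack([t(a,156,80,200,250,480,600),np.vstack([t(b,262,128,96,90,320,300),t(c,180,160,96,90,320,300)])]))
E
```

```text
18.5333 [ 0.6603999  -0.01428824  0.30593123] [-3.1407133  -0.00540177 -0.21954979] [-0.44894459  0.30622906 -0.06048528]
[   0    6   50   80 2776] [21.9 42.2] ((907.4732666015625, 226.75311279296875), (92.58262634277344, 100.37895965576172), 82.9542465209961)
[318 164   6  21  73] [320.5 174.6] ((664.3190307617188, -79.69869232177734), (3.7950661182403564, 20.848735809326172), 88.33966827392578)
[ 84 167  32  37 895] [ 99.6 185. ] ((704.9697265625, 154.97239685058594), (40.79705810546875, 40.95771789550781), 24.164134979248047)
[230 178  59  28 654] [258.6 191.4] ((659.9464721679688, -15.329866409301758), (57.97395706176758, 22.631311416625977), 84.9764404296875)
[194 180   8  21  82] [197.4 189.9] ((674.9606323242188, 45.436988830566406), (4.696683883666992, 21.1957950592041), 85.36073303222656)
```

View pics/v4.png

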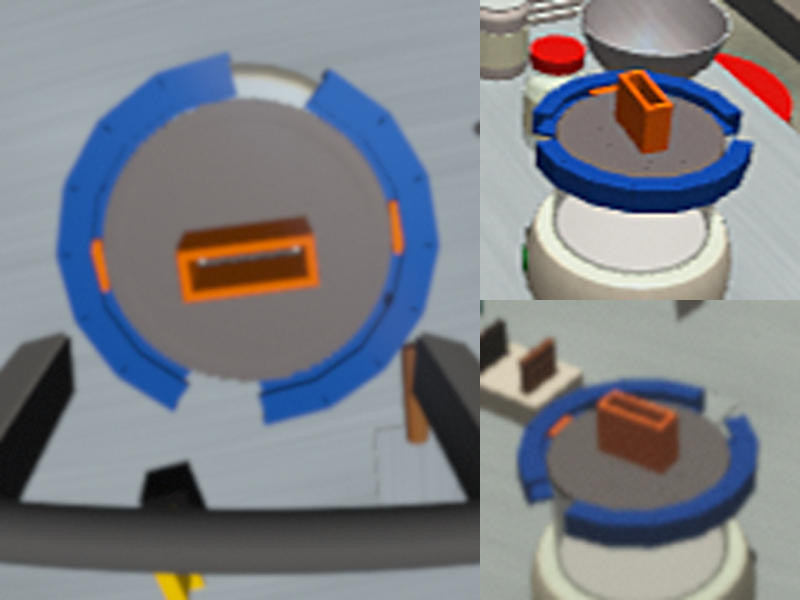

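The lid is level and its tabs are under both ledges, but it's ~17° short of locked. I'll check the lid's centring against the collar in the same overhead picture.

```bash
python3 - <<'E'
from h import *
from scipy.optimize import least_squares
np.set_printoptions(precision=4,suppress=True)
def ring(f,z=.163):
    im=np.load(f'pics/{f}.npz')['p'].astype(int);m=((im[...,2]>110)&(im[...,0]<90)&(im[...,2]-im[...,1]>40)).astype(np.uint8)
    cs,_=cv2.findContours(m,cv2.RETR_LIST,cv2.CHAIN_APPROX_NONE);C=np.vstack([c[:,0] for c in cs if len(c)>20]).astype(float)
    Q=np.array([atz(f,u,v,z)[:2] for u,v in C])
    for R0 in(.091,.074):
        c=np.array([.66,-.0155])
        for it in range(8):
            r=np.hypot(*(Q-c).T);S=Q[abs(r-R0)<.004]
            g=least_squares(lambda x:np.hypot(*(S-x[:2]).T)-x[2],[*c,R0],loss='soft_l1',f_scale=.0007);c=g.x[:2]
        a=np.degrees(np.arctan2(*(S-c).T[::-1]));print(f,R0,g.x,len(S),np.histogram(a,12,(-180,180))[0])
    # disc edge: gray pixels
    hsv=cv2.cvtColor(im.astype(np.uint8),cv2.COLOR_RGB2HSV)
for f in('w4','w7'):ring(f)
print(tri(('w7',258.6,191.4),('d7',310.9,155)),tri(('w7',258.6,191.4),('s7',227.4,194.2)))
for f in('s0',):print('mark',atz(f,185+145/5,170+110/5,.16))
for p in((388,298),):print('mark7',atz('w7',156+p[0]/2.4,80+p[1]/2.4,.163))
E
```

```text
w4 0.091 [ 0.6594 -0.015   0.0901] 381 [34 36 39 34 30 12 35 40 44 34 32 11]
w4 0.074 [ 0.6557 -0.0143  0.0735] 199 [ 0  7 15 16 27  9 30 33 37 11  8  6]
w7 0.091 [ 0.6598 -0.0152  0.09  ] 371 [35 32 39 38 30 12 37 37 39 34 28 10]
w7 0.074 [ 0.6559 -0.0153  0.0737] 194 [ 0  0 15 32 27  9 30 30 35  4  6  6]
(array([ 0.6597, -0.0151,  0.1971]), [np.float64(0.00020611554430471018), np.float64(0.00020611554430472666)]) (array([ 0.658 , -0.0142,  0.1932]), [np.float64(0.0007259123188289297), np.float64(0.0007259123188289912)])
mark [ 0.6254 -0.0726  0.16  ]
mark7 [ 0.6212 -0.0769  0.163 ]
```

>>> carry_out --plan '[[[-0.5,1,0,0,0,-0.13,94],[0,0,25,0,0,0,94],[0,0,25,0,0,0,94],[0,0,25,0,0,0,94],[0,0,25,0,0,0,94],[0,0,20,0,0,0,94],[0,0,14,0,0,0,94],[0,0,7,0,0,0,70],[0,0,0,0,0,0,50],[0,0,0,0,0,0,50],[0,0,0,0,0,0,50],[0,0,0,0,0,0,50],[0,0,0,0,0,0,50]]]' --squeeze 30

```text
time_s: 19.72
ee_pos: [0.6594, -0.0158, 0.1623]
eef_rot: [3.141, -0.001, -0.095]
force: [-0.2, 2.6, 2.8]
grip_width: 0.0589
grip_force: 30.0
```

```bash
cat >> h.py <<'E'
def st():
    o=telemetry.get_obs();print(round(o['time_s'],2),*[np.round(o[k],4) for k in('ee_pos','eef_rot','force','moment','grip_width','grip_force')])
E
python3 -c "from h import *;st()"
```

```text
19.72 [ 0.6594 -0.0158  0.1623] [ 3.1408e+00 -1.3000e-03 -9.4700e-02] [-0.1574  2.5925  2.7873] [0.2588 0.0085 0.2567] 0.0589 29.995
```

Back off slightly, then turn clockwise briskly, going beyond the stop by a little.

>>> carry_out --plan '[[[0,0,0,0,0,-0.04,50],[0,0,0,0,0,-0.04,50],[0,0,0,0,0,0.1,50],[0,0,0,0,0,0.1,50],[0,0,0,0,0,0.1,50],[0,0,0,0,0,0.1,50]]]'

```text
time_s: 20.22
ee_pos: [0.6596, -0.0159, 0.1628]
eef_rot: [3.141, -0.003, -0.418]
force: [1.1, -5.2, 5.0]
grip_width: 0.062
grip_force: 30.0
```

```bash
python3 - <<'E'
from h import *
st();snap('wrist','w8');rim('w8',.156)
E
```

```text
20.22 [ 0.6596 -0.0159  0.1628] [ 3.1411e+00 -2.6000e-03 -4.1800e-01] [ 1.138  -5.1662  4.9522] [-0.7767  0.0482  1.2309] 0.062 30.0408
[  0  55   7  32 150] [ 2.1 72. ] ((862.7105712890625, 122.67418670654297), (8.405227661132812, 27.524845123291016), 68.82527160644531)
[352 178  14  35 235] [358.7 195.9] ((653.1866455078125, -87.92021942138672), (5.559295654296875, 25.240381240844727), 84.83564758300781)
[ 201  223  113   65 2193] [258.2 256.3] ((639.1187744140625, -6.353260040283203), (76.17411804199219, 30.812374114990234), 84.7414779663086)
[ 28 231  40  41 540] [ 48.7 246.1] ((710.2342529296875, 155.81594848632812), (45.66181564331055, 29.24135971069336), 42.2404670715332)
[153 240  14  25 175] [159.2 251.5] ((670.4920654296875, 57.04764938354492), (6.496026039123535, 19.352872848510742), 82.2828140258789)
```

>>> carry_out --plan '[[[0,0,0,0,0,-0.1,50],[0,0,0,0,0,-0.1,50],[0,0,0,0,0,-0.1,50],[0,0,0,0,0,-0.05,50],[0,0,0,0,0,0,50]]]'

```text
time_s: 20.68
ee_pos: [0.6597, -0.0157, 0.162]
eef_rot: [3.141, -0.002, -0.062]
force: [3.3, -3.3, -0.0]
grip_width: 0.0586
grip_force: 30.1
```

```bash
python3 - <<'E'
from h import *
st();snap('wrist','w9');rim('w9',.156)
E
```

```text
20.68 [ 0.6597 -0.0157  0.162 ] [ 3.1415e+00 -1.8000e-03 -6.2100e-02] [ 3.2526 -3.3173 -0.0239] [-0.67   -0.6543 -0.7011] 0.0586 30.1179
[  10  156   38   53 1516] [ 28.7 182.2] ((704.3313598632812, 166.69471740722656), (44.28559494018555, 43.5743408203125), 23.9603214263916)
[148 208  11  34 245] [152.8 224.2] ((666.2968139648438, 57.135746002197266), (6.0101318359375, 24.80413818359375), 85.92507934570312)
[356 213  10  34 231] [360.8 230.1] ((653.6510620117188, -87.86172485351562), (5.699143886566162, 25.12518882751465), 87.04861450195312)
[ 202  238  111   40 2204] [256.5 257.4] ((637.1826171875, -13.976806640625), (76.20159149169922, 30.096965789794922), 85.30265808105469)
```

>>> carry_out --plan '[[[0,0,0,0,0,-0.1,50],[0,0,0,0,0,-0.1,50],[0,0,0,0,0,-0.1,50],[0,0,0,0,0,0,50]]]'

```text
time_s: 21.07
ee_pos: [0.6592, -0.0156, 0.1617]
eef_rot: [3.141, -0.0, 0.239]
force: [1.5, -3.8, 0.9]
grip_width: 0.0622
grip_force: 30.0
```

```bash
python3 - <<'E'
from h import *
st();snap('wrist','w10');rim('w10',.156)
E
```

```text
21.07 [ 0.6592 -0.0156  0.1617] [ 3.1412e+00 -2.0000e-04  2.3880e-01] [ 1.55   -3.7561  0.9207] [-0.6734 -0.2663  0.3805] 0.0622 30.0012
[  14   85   40   57 1757] [ 33.6 112.9] ((704.1525268554688, 170.89608764648438), (43.137821197509766, 43.98490524291992), 17.12073516845703)
[150 177  13  35 253] [155.5 193.8] ((666.4659423828125, 56.95363998413086), (5.7793731689453125, 25.289325714111328), 84.98355102539062)
[ 201  223  113   66 2183] [255.2 256.5] ((637.8271484375, -20.615135192871094), (76.54278564453125, 30.41257095336914), 84.62390899658203)
[349 242  13  24 153] [354.8 253.1] ((656.7344970703125, -88.10289001464844), (5.535250663757324, 19.125011444091797), 89.60431671142578)
```

>>> carry_out --plan '[[[0,0,0,0,0,0.1,50],[0,0,0,0,0,0.1,50],[0,0,0,0,0,0.1,50],[0,0,0,0,0,0.03,50],[0,0,0,0,0,0,50],[0,0,0,0,0,0,50],[0,0,-1,0,0,0,50],[0,0,0,0,0,0,50]]]' --squeeze 60

```text
time_s: 21.78
ee_pos: [0.6589, -0.0157, 0.162]
eef_rot: [3.14, 0.001, -0.097]
force: [0.9, -4.3, -2.2]
grip_width: 0.0586
grip_force: 60.2
```

>>> carry_out --plan '[[[0,0,-1,0,0,0,50],[0,0,0,0,0,0,50]]]'

```text
time_s: 21.95
ee_pos: [0.6589, -0.0157, 0.162]
eef_rot: [3.14, 0.002, -0.097]
force: [5.1, -5.4, -10.0]
grip_width: 0.0583
grip_force: 60.2
```

>>> carry_out --plan '[[[0,0,4,0,0,0,50],[0,0,0,0,0,0,50]]]'

```text
time_s: 22.12
ee_pos: [0.6591, -0.0157, 0.1618]
eef_rot: [3.14, -0.001, -0.097]
force: [-8.2, -4.4, 16.9]
grip_width: 0.0585
grip_force: 60.2
```

>>> carry_out --plan '[[[0,0,-2,0,0,0,50],[2,0,0,0,0,0,50],[0,0,0,0,0,0,50]]]'

```text
time_s: 22.37
ee_pos: [0.6592, -0.0157, 0.1618]
eef_rot: [3.14, 0.005, -0.098]
force: [-21.1, -2.7, 9.7]
grip_width: 0.0587
grip_force: 60.0
```

>>> carry_out --plan '[[[-4,0,0,0,0,0,50],[0,0,0,0,0,0,50]]]'

```text
time_s: 22.53
ee_pos: [0.6589, -0.0157, 0.1622]
eef_rot: [3.141, -0.006, -0.098]
force: [17.1, -5.5, -3.1]
grip_width: 0.0586
grip_force: 60.0
```

>>> carry_out --plan '[[[2,2,0,0,0,0,50],[0,0,0,0,0,0,50]]]'

```text
time_s: 22.7
ee_pos: [0.6589, -0.0158, 0.1621]
eef_rot: [-3.14, 0.0, -0.097]
force: [-3.4, 7.3, 5.8]
grip_width: 0.059
grip_force: 60.0
```

>>> carry_out --plan '[[[0,-4,0,0,0,0,50],[0,0,0,0,0,0,50]]]'

```text
time_s: 22.87
ee_pos: [0.659, -0.0156, 0.1622]
eef_rot: [3.137, 0.0, -0.099]
force: [-7.0, -16.9, 7.0]
grip_width: 0.0588
grip_force: 60.0
```

>>> carry_out --plan '[[[0,2,0,0,0,0,50],[0,0,0,0.03,0,0,50],[0,0,0,0,0,0,50]]]'

```text
time_s: 23.12
ee_pos: [0.6593, -0.0158, 0.1624]
eef_rot: [-3.112, -0.001, -0.098]
force: [-0.4, 0.6, 5.8]
grip_width: 0.0588
grip_force: 60.2
```

>>> carry_out --plan '[[[0,0,0,-0.03,0,0,50],[0,0,0,-0.03,0,0,50],[0,0,0,0,0,0,50]]]'

```text
time_s: 23.37
ee_pos: [0.6593, -0.0157, 0.1619]
eef_rot: [3.11, -0.001, -0.099]
force: [-0.1, -10.8, 3.2]
grip_width: 0.0585
grip_force: 60.3
```

>>> carry_out --plan '[[[0,0,0,0.03,0,0,50],[0,0,0,0,0.03,0,50],[0,0,0,0,0,0,50]]]'

```text
time_s: 23.62
ee_pos: [0.6598, -0.016, 0.1617]
eef_rot: [3.141, -0.034, -0.099]
force: [11.4, -8.1, -2.1]
grip_width: 0.0584
grip_force: 60.0
```

>>> carry_out --plan '[[[0,0,0,0,-0.03,0,50],[0,0,0,0,-0.03,0,50],[0,0,0,0,0,0,50]]]'

```text
time_s: 23.87
ee_pos: [0.6584, -0.0158, 0.1616]
eef_rot: [3.141, 0.034, -0.099]
force: [-11.6, -5.7, 7.0]
grip_width: 0.0583
grip_force: 60.0
```

```bash
python3 - <<'E'
from h import *
st()
np.set_printoptions(precision=4,suppress=True)
for f in('w4','w7'):rim(f,.156)
E
```

```text
23.87 [ 0.6584 -0.0158  0.1616] [ 3.1408  0.0343 -0.0989] [-11.5639  -5.6761   7.0033] [-0.59    1.6648  0.2524] 0.0583 59.9803
[195   0  43  21 741] [214.9   8.7] ((691.2329711914062, 184.311279296875), (25.225933074951172, 47.227230072021484), 64.12918090820312)
[225 119  20   9  54] [234.5 122.6] ((662.222900390625, 56.61461639404297), (2.9324567317962646, 22.34400749206543), 87.77535247802734)
[237 162  41  61 694] [257.3 191.9] ((655.5706176757812, -25.707550048828125), (67.10550689697266, 26.206960678100586), 87.74763488769531)
[269 235  20   9  77] [278.2 239.1] ((656.9072875976562, -87.60494995117188), (5.014347076416016, 24.168312072753906), 88.78490447998047)
[   0    6   50   80 2776] [21.9 42.2] ((934.0798950195312, 265.8706359863281), (106.67708587646484, 115.66032409667969), 82.95423126220703)
[318 164   6  21  73] [320.5 174.6] ((653.9085693359375, -87.23439025878906), (4.372808456420898, 24.022714614868164), 88.33966064453125)
[ 84 167  32  37 895] [ 99.6 185. ] ((700.7479248046875, 183.16226196289062), (47.007877349853516, 47.1930046081543), 24.163963317871094)
[230 178  59  28 654] [258.6 191.4] ((648.8704223632812, -13.066265106201172), (66.79972839355469, 26.076648712158203), 84.9764404296875)
[194 180   8  21  82] [197.4 189.9] ((666.1702880859375, 56.9515380859375), (5.411687850952148, 24.422569274902344), 85.36073303222656)
```

>>> carry_out --plan '[[[0,0,0,0,0.034,0,50],[0,0,0,0,0,0.06,50],[0,0,0,0,0,0.06,50],[0,0,0,0,0,0.06,50],[0,0,0,0,0,0,50]]]'

```text
time_s: 24.28
ee_pos: [0.6596, -0.016, 0.162]
eef_rot: [3.141, -0.006, -0.282]
force: [4.6, -5.7, 2.1]
grip_width: 0.0607
grip_force: 60.0
```

```bash
python3 - <<'E'
from h import *
st();snap('wrist','w11');rim('w11',.156)
E
```

```text
24.28 [ 0.6596 -0.016   0.162 ] [ 3.1414 -0.0061 -0.2819] [ 4.6466 -5.6749  2.1068] [-1.2107 -0.6642 -0.034 ] 0.0607 59.9991
[  0  13  15  46 577] [ 6.3 36.3] ((872.3225708007812, 137.666015625), (19.081422805786133, 46.54833984375), 82.34669494628906)
[357 192  10  35 235] [361.2 210.1] ((652.8798828125, -88.0586929321289), (5.653037071228027, 25.30641746520996), 84.5344009399414)
[  19  206   38   44 1214] [ 36.9 227.6] ((706.552490234375, 163.61181640625), (45.12284851074219, 37.4117431640625), 84.43900299072266)
[150 228  15  33 232] [156.1 244.1] ((667.2189331054688, 57.296173095703125), (6.423960208892822, 25.36618995666504), 84.03276062011719)
[ 201  230  112   55 2211] [257.9 257.7] ((637.6316528320312, -9.353401184082031), (76.54271697998047, 30.51544761657715), 84.99545288085938)
```

>>> carry_out --plan '[[[0,0,0,0,0,0,75],[0,0,0,0,0,-0.09,75],[0,0,0,0,0,-0.09,75],[0,0,0,0,0,0,75]]]' --squeeze 8

```text
time_s: 24.67
ee_pos: [0.6589, -0.0148, 0.1612]
eef_rot: [-3.141, -0.003, -0.093]
force: [-0.9, -0.3, 0.3]
grip_width: 0.0746
grip_force: 0.0
```

```bash
python3 -c "from h import *;st();snap('wrist','w12');rim('w12',.156);go(.6598,-.0155,.165,-.098)"
```

```text
24.67 [ 0.6589 -0.0148  0.1612] [-3.1411 -0.0032 -0.093 ] [-0.8844 -0.3405  0.3154] [0.0451 0.0108 0.0194] 0.0746 0.0
[22  0 14  8 76] [29.5  2.7] ((855.4881591796875, 150.12655639648438), (17.850954055786133, 6.101800918579102), 67.33544158935547)
[  11  162   38   53 1499] [ 29.3 188.3] ((704.0822143554688, 166.6360321044922), (42.86124801635742, 44.96982955932617), 14.372584342956543)
[149 209  11  34 241] [153.6 225.1] ((667.2737426757812, 57.03730010986328), (6.155669689178467, 24.744726181030273), 84.14674377441406)
[358 210   9  35 227] [362.6 228. ] ((652.7330322265625, -87.90275573730469), (5.677546977996826, 25.608182907104492), 85.21018981933594)
[ 204  238  111   40 2198] [258.4 257.2] ((637.0153198242188, -13.742778778076172), (76.37976837158203, 30.20499610900879), 84.13892364501953)
shift mm [ 0.9  0.5 -3.7] turnz 0.0
```

>>> carry_out --plan '[[[1,0.5,-4,0,0.003,0,75],[0,0,0,0,0,0,50],[0,0,0,0,0,0,50],[0,0,0,0,0,0,50],[0,0,0,0,0,0,50]]]' --squeeze 8

```text
time_s: 25.13
ee_pos: [0.6601, -0.0159, 0.1655]
eef_rot: [-3.142, -0.007, -0.096]
force: [-0.3, 0.0, 1.6]
grip_width: 0.0589
grip_force: 8.0
```

>>> carry_out --plan '[[[2,0,0,0,0,0,50],[0,0,0,0,0,0,50]]]'

```text
time_s: 25.3
ee_pos: [0.6613, -0.016, 0.1654]
eef_rot: [-3.142, -0.004, -0.095]
force: [-8.8, -0.0, 4.3]
grip_width: 0.0587
grip_force: 8.0
```

>>> carry_out --plan '[[[-2,0,-2,0,0,0,50],[0,0,0,0,0,0,50]]]'

```text
time_s: 25.47
ee_pos: [0.6597, -0.0158, 0.1665]
eef_rot: [-3.141, -0.006, -0.095]
force: [2.0, 0.5, -7.7]
grip_width: 0.0584
grip_force: 8.0
```

```bash
python3 -c "from h import *;st()"
```

```text
25.47 [ 0.6597 -0.0158  0.1665] [-3.1415 -0.0058 -0.095 ] [ 1.9575  0.4795 -7.6761] [ 0.0535 -0.2651 -0.0965] 0.0584 8.0021
```

>>> carry_out --plan '[[[0,0,2,0,0,0,50],[0,0,0,0,0,0,50],[0,0,0,0,0,0,50],[0,0,0,0.05,0,0,50],[0,0,0,0.05,0,0,50],[0,0,0,0,0,0,50]]]' --squeeze 60

```text
time_s: 25.97
ee_pos: [0.6604, -0.0149, 0.1653]
eef_rot: [-3.037, -0.008, -0.094]
force: [4.3, 11.6, -4.8]
grip_width: 0.0604
grip_force: 59.7
```

```bash
python3 -c "from h import *;st()"
```

```text
25.97 [ 0.6604 -0.0149  0.1653] [-3.037  -0.0075 -0.094 ] [ 4.2768 11.6408 -4.8176] [ 0.7911 -0.7661  0.0585] 0.0604 59.6547
```

>>> carry_out --plan '[[[0,0,0,-0.1,0,0,50],[0,0,0,-0.1,0,0,50],[0,0,0,0,0,0,50]]]'

```text
time_s: 26.22
ee_pos: [0.6598, -0.017, 0.1654]
eef_rot: [3.032, -0.006, -0.094]
force: [-4.3, -11.5, 5.1]
grip_width: 0.061
grip_force: 58.3
```

```bash
python3 -c "from h import *;st()"
```

```text
26.22 [ 0.6598 -0.017   0.1654] [ 3.0315 -0.0063 -0.0943] [ -4.323  -11.4516   5.1279] [-2.7153  0.6316 -0.3782] 0.061 58.3241
```

>>> carry_out --plan '[[[0,0,0,0.1,0,0,50],[0,0,0,0,0,0,50],[0,0,-2,0,0,0,50],[0,0,-2,0,0,0,50],[0,0,0,0,0,0,50]]]'

```text
time_s: 26.63
ee_pos: [0.6602, -0.0159, 0.1674]
eef_rot: [3.141, -0.006, -0.095]
force: [9.3, -2.9, -17.0]
grip_width: 0.0586
grip_force: 60.0
```

```bash
python3 -c "from h import *;st()"
```

```text
26.63 [ 0.6602 -0.0159  0.1674] [ 3.1413 -0.0062 -0.0948] [  9.3427  -2.9123 -16.9679] [ 0.8043 -2.1223  0.2156] 0.0586 60.0048
```

>>> carry_out --plan '[[[0,0,3,0,0,0,50],[0,0,0,0,0,0,50]]]'

```text
time_s: 26.8
ee_pos: [0.6604, -0.0159, 0.1673]
eef_rot: [3.141, -0.008, -0.095]
force: [-1.5, -1.7, 2.5]
grip_width: 0.0588
grip_force: 60.0
```

>>> carry_out --plan '[[[0,0,0,0,0,0.05,50],[0,0,0,0,0,0.05,50],[0,0,0,0,0,0.05,50],[0,0,0,0,0,0,50]]]'

```text
time_s: 27.13
ee_pos: [0.6615, -0.0162, 0.1673]
eef_rot: [-3.141, -0.012, -0.247]
force: [9.9, -1.4, -1.9]
grip_width: 0.0592
grip_force: 59.5
```

```bash
python3 -c "from h import *;st();snap('wrist','w13');rim('w13',.156,100)"
```

```text
27.13 [ 0.6615 -0.0162  0.1673] [-3.1413 -0.0117 -0.2474] [ 9.9197 -1.429  -1.9455] [-0.3211 -2.0324 -0.144 ] 0.0592 59.4588
[  0   5  20  47 790] [ 9.  27.7] ((879.3630981445312, 146.98196411132812), (25.97688865661621, 54.389198303222656), 85.98262023925781)
[  21  199   38   47 1340] [ 39.  222.7] ((704.7611694335938, 165.43748474121094), (45.597652435302734, 41.63445281982422), 80.66057586669922)
[355 208   9  33 208] [359.  224.2] ((644.29541015625, -86.99671173095703), (5.632725238800049, 24.61850357055664), 77.62179565429688)
[152 215  10  33 221] [156.  231.2] ((674.6995239257812, 56.31803894042969), (6.215957164764404, 24.89669418334961), 77.99089813232422)
[ 204  237  107   40 2096] [257.2 256.5] ((637.8640747070312, -9.972198486328125), (76.03357696533203, 29.910938262939453), 77.95820617675781)
```

The lift freed the wedge: the lid has moved to 78°, with 10° left.

>>> carry_out --plan '[[[-1,0,0,0,0,0.04,50],[0,0,0,0,0,0.04,50],[0,0,0,0,0,0.04,50],[0,0,0,0,0,0.04,50],[0,0,0,0,0,0.02,50],[0,0,0,0,0,0,50]]]'

```text
time_s: 27.68
ee_pos: [0.66, -0.0166, 0.1669]
eef_rot: [-3.141, -0.01, -0.426]
force: [6.4, -5.0, -2.8]
grip_width: 0.059
grip_force: 60.0
```

```bash
python3 -c "from h import *;st();snap('wrist','w14');rim('w14',.156,100)"
```

```text
27.68 [ 0.66   -0.0166  0.1669] [-3.1407 -0.0103 -0.4255] [ 6.4394 -4.9742 -2.7949] [-0.9756 -1.358   0.6618] 0.059 59.9695
[  0  62   7  34 168] [ 2.3 79.7] ((861.545654296875, 127.80147552490234), (8.864153861999512, 29.45058250427246), 67.6491470336914)
[355 207   8  35 198] [358.7 223.9] ((630.9642944335938, -82.5313949584961), (4.546123504638672, 26.057783126831055), 67.59331512451172)
[150 215  12  33 241] [155.7 230.7] ((685.83203125, 52.135467529296875), (5.840540885925293, 24.892864227294922), 67.85990905761719)
[ 32 235  39  43 520] [ 55.2 251.4] ((706.1821899414062, 155.88780212402344), (44.81022644042969, 29.07340431213379), 28.10517120361328)
[ 204  236  107   41 2119] [257.3 256.3] ((638.0548095703125, -6.314384460449219), (75.92130279541016, 30.3093318939209), 68.5015869140625)
```

>>> carry_out --plan '[[[0,0,0,0,0,0.03,50],[0,0,0,0,0,0,50],[0,0,2,0,0,0,50],[0,0,0,0,0,0,50]]]'

```text
time_s: 28.07
ee_pos: [0.661, -0.0172, 0.1664]
eef_rot: [-3.14, -0.014, -0.453]
force: [11.4, -8.7, 3.9]
grip_width: 0.059
grip_force: 61.0
```

>>> carry_out --plan '[[[0,0,0,0,0,0,94],[0,0,0,0,0,0,94],[0,0,0,0,0,0,94],[0,0,-20,0,0,0,94],[0,0,-25,0,0,0,94],[0,0,-30,0,0,0,94],[0,0,-30,0,0,0,94],[0,0,-30,0,0,0,94],[0,0,0,0,0,0,94],[0,0,0,0,0,0,94]]]'

```text
time_s: 28.9
ee_pos: [0.6584, -0.0155, 0.3009]
eef_rot: [-3.138, -0.009, -0.455]
force: [-0.2, 0.3, -0.5]
grip_width: 0.0943
grip_force: 0.0
```

```bash
python3 - <<'E'
from h import *
st();snap('wrist','w15');rim('w15',.2);rim('w15',.156,60)
go(.4527,-.2936,.30,-.12)
# dark slab neighbours in wrist? projected pixel
print(proj('w15',[.4527,-.2936,.066]))
E
```

```text
28.9 [ 0.6584 -0.0155  0.3009] [-3.1383 -0.0091 -0.4546] [-0.1771  0.2731 -0.4528] [ 0.0401  0.0194 -0.0016] 0.0943 0.0
[   0   63   32   82 1681] [11.9 96.1] ((888.8154296875, 199.31234741210938), (63.042781829833984, 101.49784088134766), 61.61539840698242)
[320 169   4  21  66] [321.1 179.3] ((643.9957885742188, -77.67993927001953), (3.0456748008728027, 20.127254486083984), 66.97307586669922)
[191 175   7  22  96] [194.3 185.2] ((692.6710815429688, 37.35875701904297), (4.792682647705078, 21.424758911132812), 68.22332763671875)
[228 179  60  26 694] [257.5 191.4] ((659.7499389648438, -15.97707748413086), (57.69822692871094, 22.695985794067383), 67.13520812988281)
[ 91 203  31  36 854] [106.1 220.6] ((703.2369384765625, 149.70274353027344), (39.35759735107422, 40.63544464111328), 53.136409759521484)
[   0   63   32   82 1681] [11.9 96.1] ((914.5911254882812, 238.08578491210938), (72.93085479736328, 117.41744995117188), 61.615413665771484)
[320 169   4  21  66] [321.1 179.3] ((631.3723754882812, -82.3518295288086), (3.523371934890747, 23.28415298461914), 66.97314453125)
[191 175   7  22  96] [194.3 185.2] ((687.6822509765625, 50.73031234741211), (5.544410705566406, 24.785137176513672), 68.22340393066406)
[228 179  60  26 694] [257.5 191.4] ((649.597412109375, -10.97103500366211), (66.74801635742188, 26.255748748779297), 67.1351547241211)
[ 91 203  31  36 854] [106.1 220.6] ((699.9053955078125, 180.69512939453125), (45.53069305419922, 47.008975982666016), 53.13643264770508)
shift mm [-62.4 340.1  -1. ] turnz -0.3345
[454.95409377 208.81361696]
```

Lid locked: its yaw is 67.1° against 67.8° nominal, so just past nominal and short of the stop. Next is the slab.

>>> carry_out --plan '[[[-6.2,34,0,-0.0035,-0.009,0,40],[-6.2,34,0,0,0,0,40],[-6.2,34,0,0,0,0,40],[-6.2,34,10,0,0,0,40],[-6.2,34,20,0,0,0,40],[-6.2,34,20,0,0,0,40],[-6.2,34,20,0,0,0,40],[-6.2,34,15,0,0,0,40],[-6.2,34,10,0,0,0,40],[-6.2,34,5,0,0,0,40],[0,0,0,0,0,-0.11,40],[0,0,0,0,0,-0.11,40],[0,0,0,0,0,-0.11,40],[0,0,0,0,0,0,40],[0,0,0,0,0,0,40]]]'

```text
time_s: 30.2
ee_pos: [0.4525, -0.2934, 0.1986]
eef_rot: [-3.141, 0.004, -0.128]
force: [-0.1, -0.2, -0.4]
grip_width: 0.0399
grip_force: 0.0
```

```bash
python3 - <<'E'
from h import *
st();c=snap('wrist','w16');p=proj('w16',[.4527,-.2936,.066]);print(p)
x,y=int(p[0]),int(p[1]);x0,y0=max(0,x-80),max(0,y-60)
print(x0,y0);cv2.imwrite('pics/v5.png',cv2.resize(c['pixels'][y0:y0+120,x0:x0+160,::-1],(800,600),interpolation=cv2.INTER_CUBIC))
E
```

```text
30.2 [ 0.4525 -0.2934  0.1986] [-3.1408  0.0045 -0.128 ] [-0.0735 -0.2091 -0.361 ] [0.0394 0.0365 0.0119] 0.0399 0.0
[257.67412892 184.03763745]
177 124
```

View pics/v5.png

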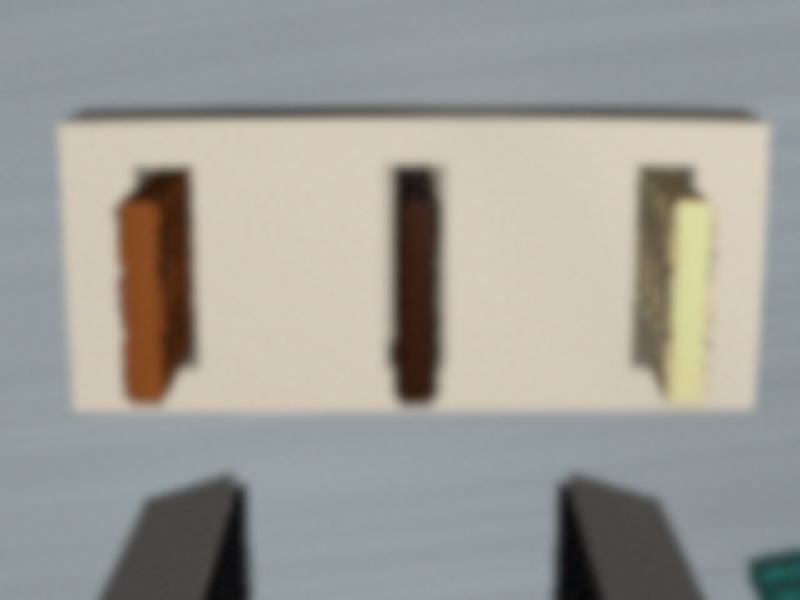

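The crop shows the rack square to the tool, with the dark slab's top in the middle at crop (417,300) → wrist pixel (260.4,184). Milk is at the left, white at the right, and a turquoise decoy is just in the lower corner.

```bash
python3 - <<'E'
from h import *
P=atz('w16',260.4,184,.066);print(P,tri(('w16',260.4,184),('s0',182.6,168.8)),tri(('w16',260.4,184),('d0',285,285)))
go(P[0],P[1],.044,-.126)
E
```

```text
[ 0.45237091 -0.29651871  0.066     ] (array([ 0.45074738, -0.2951929 ,  0.06456076]), [np.float64(0.0017876072743680557), np.float64(0.001787607274367854)]) (array([ 0.4528689 , -0.29651537,  0.06828254]), [np.float64(7.456014815480675e-05), np.float64(7.456014815472157e-05)])
shift mm [1.000e-01 3.100e+00 1.549e+02] turnz -0.0024
```

>>> carry_out --plan '[[[0,3,20,0,0.004,0,40],[0,0,30,0,0,0,40],[0,0,30,0,0,0,40],[0,0,30,0,0,0,40],[0,0,25,0,0,0,40],[0,0,12,0,0,0,40],[0,0,8,0,0,0,40],[0,0,0,0,0,0,20],[0,0,0,0,0,0,5],[0,0,0,0,0,0,5],[0,0,0,0,0,0,5],[0,0,0,0,0,0,5],[0,0,0,0,0,0,5]]]' --squeeze 15

```text
time_s: 31.33
ee_pos: [0.453, -0.2971, 0.0456]
eef_rot: [3.141, -0.003, -0.125]
force: [-0.7, 0.6, 5.1]
grip_width: 0.0101
grip_force: 15.0
```

```bash
python3 -c "from h import *;st()"
```

```text
31.33 [ 0.453  -0.2971  0.0456] [ 3.1406e+00 -2.6000e-03 -1.2460e-01] [-0.6684  0.644   5.0825] [0.1571 0.1712 0.0121] 0.0101 14.9977
```

>>> carry_out --plan '[[[0,0,-12,0,0,0,5],[0,0,-24,0,0,0,5],[0,0,-31,0,0,0,5],[0,0,-31,0,0,0,5],[0,0,-31,0,0,0,5],[0,0,-31,0,0,0,5],[0,0,-31,0,0,0,5],[0,0,-31,0,0,0,5],[17,-30.5,0,0,0,0,5],[17,-30.5,0,0,0,0,5],[17,-30.5,0,0,0,0,5],[17,-30.5,0,0,0,0,5],[17,-30.5,0,0,0,0,5],[17,-30.5,0,0,0,0,5],[17,-30.5,0,0,0,0,5],[17,-30.5,0,0,0,0,5],[17,-30.5,0,0,0,0,5],[17,-30.5,0,0,0,0,5]]]'

```text
time_s: 32.83
ee_pos: [0.6594, -0.0136, 0.268]
eef_rot: [3.141, -0.002, -0.125]
force: [0.0, -0.5, -1.3]
grip_width: 0.0101
grip_force: 15.0
```

>>> carry_out --plan '[[[0,0,0,0,0,-0.1178,5],[0,0,0,0,0,-0.1178,5],[0,0,0,0,0,-0.1178,5],[0,0,0,0,0,-0.1178,5],[0,0,0,0,0,-0.1178,5],[0,0,0,0,0,-0.1178,5],[0,0,0,0,0,-0.1178,5],[0,0,0,0,0,-0.1178,5],[0,0,0,0,0,-0.1178,5],[0,0,0,0,0,-0.1178,5],[0,0,0,0,0,-0.1178,5],[0,0,0,0,0,0,5],[0,0,0,0,0,0,5]]]'

```text
time_s: 33.92
ee_pos: [0.6588, -0.0153, 0.2677]
eef_rot: [3.14, -0.0, 1.167]
force: [0.1, 0.2, -0.5]
grip_width: 0.0101
grip_force: 15.0
```

```bash
python3 - <<'E'
from h import *
st();go(.6597,-.016,.25,1.172)
snap('wrist','w17');rim('w17',.2,60)
E
```

```text
33.92 [ 0.6588 -0.0153  0.2677] [ 3.1399e+00 -3.0000e-04  1.1674e+00] [ 0.1234  0.1635 -0.4556] [-0.0136 -0.038   0.0018] 0.0101 14.9988
shift mm [-0.3  1.1 17.7] turnz -0.0046
[188   0  42  13 407] [207.9   4.9] ((688.1075439453125, 158.57582092285156), (11.765508651733398, 35.38667678833008), 62.718910217285156)
[245 170  26  50 615] [257.9 190.2] ((662.23974609375, -9.125204086303711), (43.8876838684082, 22.024940490722656), 66.9344711303711)
```

>>> carry_out --plan '[[[0.5,0.8,0,0.0015,0,-0.005,5],[0,0,10,0,0,0,5],[0,0,10,0,0,0,5],[0,0,5,0,0,0,5],[0,0,3,0,0,0,5],[0,0,3,0,0,0,5],[0,0,3,0,0,0,5],[0,0,0,0,0,0,5]]]'

```text
time_s: 34.63
ee_pos: [0.6598, -0.0151, 0.2324]
eef_rot: [-3.141, -0.0, 1.176]
force: [0.2, -0.1, -0.2]
grip_width: 0.0102
grip_force: 15.0
```

```bash
python3 -c "from h import *;st()"
```

```text
34.63 [ 0.6598 -0.0151  0.2324] [-3.1409 -0.      1.1761] [ 0.21   -0.0792 -0.2431] [-0.06   -0.0269  0.0356] 0.0102 14.9992
```

>>> carry_out --plan '[[[0,0,4,0,0,0,5],[0,0,4,0,0,0,5],[0,0,4,0,0,0,5],[0,0,4,0,0,0,5],[0,0,4,0,0,0,5],[0,0,4,0,0,0,5],[0,0,3,0,0,0,5],[0,0,0,0,0,0,5]]]'

```text
time_s: 35.3
ee_pos: [0.6597, -0.0151, 0.2051]
eef_rot: [-3.14, 0.0, 1.176]
force: [-0.9, 1.1, -0.3]
grip_width: 0.01
grip_force: 15.0
```

```bash
python3 -c "from h import *;st()"
```

```text
35.3 [ 0.6597 -0.0151  0.2051] [-3.1404e+00  2.0000e-04  1.1762e+00] [-0.933   1.1497 -0.3023] [-0.0152  0.0055  0.0206] 0.01 14.9992
```

>>> carry_out --plan '[[[0,0,0,0,0,0,40],[0,0,0,0,0,0,40],[0,0,0,0,0,0,40],[0,0,-15,0,0,0,40],[0,0,-25,0,0,0,40],[0,0,-30,0,0,0,40],[0,0,-30,0,0,0,40],[0,0,0,0,0,0,40]]]'

```text
time_s: 35.97
ee_pos: [0.6609, -0.0152, 0.313]
eef_rot: [3.133, -0.003, 1.176]
force: [-1.1, -0.3, 0.8]
grip_width: 0.0401
grip_force: 0.0
```

```bash
python3 - <<'E'
from h import *
st();snap('wrist','w18');rim('w18',.2,60)
im=np.load('pics/w18.npz')['p'].astype(int)
h=(im.sum(2)<150)&(im[...,0]>im[...,2]+8);h[:150]=0;h[230:]=0;h[:,:210]=0;h[:,310:]=0
n,l,s,ce=cv2.connectedComponentsWithStats(h.astype(np.uint8))
for i in range(1,n):
    if s[i,4]>40:
        P=np.array([atz('w18',u,v,.21)[:2] for v,u in np.argwhere(l==i)])*1000;print(s[i],cv2.minAreaRect(P.astype(np.float32)))
E
```

```text
35.97 [ 0.6609 -0.0152  0.313 ] [ 3.1327 -0.0032  1.1763] [-1.0788 -0.2717  0.8038] [ 0.0272 -0.1085  0.0036] 0.0401 0.0
[193   0  42  25 860] [213.1  10.5] ((691.6056518554688, 169.6480255126953), (27.12348747253418, 41.64649963378906), 63.863956451416016)
[244 162  22  56 649] [254.4 189.1] ((659.6576538085938, -14.77524185180664), (57.77801513671875, 21.867807388305664), 67.29803466796875)
[244 237  21   4  70] [253.9 238.7] ((638.5623168945312, -63.805240631103516), (3.530289649963379, 21.40810775756836), 67.29200744628906)
[252 168   9  45 175] ((661.87255859375, -13.20583724975586), (44.61618423461914, 7.817089080810547), 67.2254867553711)
[250 200   5  13  51] ((652.0377807617188, -26.489648818969727), (12.522501945495605, 3.999919891357422), 67.28022766113281)
```

>>> carry_out --plan '[[[0.7,-31.4,0,0,0,0,60],[0.7,-31.4,0,0,0,0,60],[0.7,-31.4,0,0,0,0,60],[0.7,-31.4,0,0,0,0,60],[0.7,-31.4,0,0,0,0,60],[0.7,-31.4,0,0,0,0,60],[0.7,-31.4,0,0,0,0,60],[0.7,-31.4,0,0,0,0,60],[0,0,0,0,0,0.115,60],[0,0,0,0,0,0.115,60],[0,0,0,0,0,0.115,60],[0,0,0,0,0,0.115,60],[0,0,0,0,0,0.115,60],[0,0,0,0,0,0.115,60],[0,0,0,0,0,0.115,60],[0,0,0,0,0,0.115,60],[0,0,0,0,0,0.115,60],[0,0,0,0,0,0.115,60],[0,0,0,0,0,0.115,60],[0,0,0,0,0,0.115,60]]]'

```text
time_s: 37.68
ee_pos: [0.4298, 0.0866, 0.305]
eef_rot: [3.141, 0.001, -0.209]
force: [-0.1, -0.0, 0.4]
grip_width: 0.0601
grip_force: 0.0
```

```bash
python3 - <<'E'
from h import *
st();snap('wrist','w19')
im=np.load('pics/w19.npz')['p'].astype(int)
h=((im[...,0]>120)&(im[...,1]>90)&(im[...,2]<80)&(abs(im[...,0]-im[...,1])<110))
n,l,s,ce=cv2.connectedComponentsWithStats(h.astype(np.uint8))
for i in range(1,n):
    if s[i,4]>60:
        for z in(.111,.079):
            P=np.array([atz('w19',u,v,z)[:2] for v,u in np.argwhere(l==i)])*1000;print(z,s[i],ce[i],cv2.minAreaRect(P.astype(np.float32)))
p=proj('w19',[.43,.087,.1]);print(p);x0,y0=int(p[0])-60,max(0,int(p[1])-45);print(x0,y0)
cv2.imwrite('pics/v6.png',cv2.resize(im.astype(np.uint8)[y0:y0+90,x0:x0+120,::-1],(800,600),interpolation=cv2.INTER_CUBIC))
E
```

```text
37.68 [0.4298 0.0866 0.305 ] [ 3.1414e+00  1.3000e-03 -2.0950e-01] [-0.1295 -0.0145  0.4193] [ 0.0255 -0.0198 -0.0027] 0.0601 0.0
0.111 [364  82   8  46 193] [367.72020725 103.77202073] ((490.91827392578125, -72.04449462890625), (7.569097518920898, 59.200965881347656), 83.44188690185547)
0.079 [364  82   8  46 193] [367.72020725 103.77202073] ((489.8105773925781, -84.34388732910156), (8.218598365783691, 64.28094482421875), 83.44189453125)
0.111 [241 144  30  46 856] [255.56775701 166.69275701] ((438.3194274902344, 87.12466430664062), (56.559200286865234, 25.37508201599121), 4.45653772354126)
0.079 [241 144  30  46 856] [255.56775701 166.69275701] ((432.6982421875, 88.4835433959961), (61.412532806396484, 27.55251693725586), 4.456562042236328)
0.111 [139 289   9  36 124] [141.95967742 308.33870968] ((253.9645538330078, 316.8391418457031), (11.063132286071777, 74.60032653808594), 72.84744262695312)
0.079 [139 289   9  36 124] [141.95967742 308.33870968] ((232.52392578125, 337.9097900390625), (12.012458801269531, 81.00177001953125), 72.84744262695312)
0.111 [368 291   8  34 100] [372.13 308.76] ((174.0624237060547, -52.307273864746094), (9.298015594482422, 70.58183288574219), 82.97932434082031)
0.079 [368 291   8  34 100] [372.13 308.76] ((145.7654266357422, -62.913021087646484), (10.095884323120117, 76.63848114013672), 82.97932434082031)
[257.06097091 171.56292523]
197 126
```

View pics/v6.png

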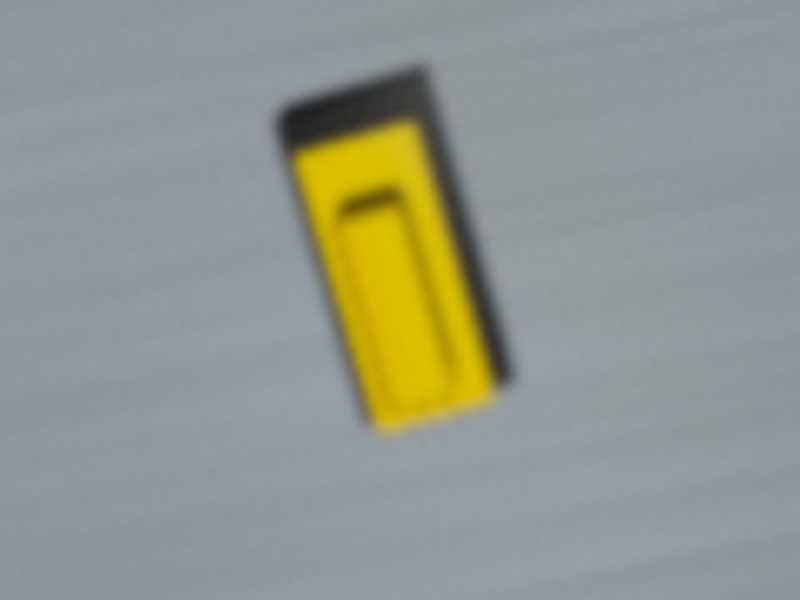

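The crop shows the pusher grip's top centre at crop (396,304) → wrist (256.4,171.6). The flange is turned about 4.5°, and the holder is below it.

```bash
python3 - <<'E'
from h import *
P=atz('w19',256.4,171.6,.111);print(P,tri(('w19',256.4,171.6),('s0',297,182.4)))
go(P[0],P[1],.081,.078)
E
```

```text
[0.43224272 0.08738582 0.111     ] (array([0.43323433, 0.08815519, 0.11887082]), [np.float64(0.0012160611518276356), np.float64(0.0012160611518278013)])
shift mm [  2.2  -1.3 224. ] turnz -0.2962
```

>>> carry_out --plan '[[[2.5,-1.8,0,0,0,-0.098,60],[0,0,0,0,0,-0.098,60],[0,0,0,0,0,-0.091,60],[0,0,33,0,0,0,60],[0,0,33,0,0,0,60],[0,0,33,0,0,0,50],[0,0,33,0,0,0,50],[0,0,33,0,0,0,50],[0,0,30,0,0,0,50],[0,0,17,0,0,0,50],[0,0,10,0,0,0,50],[0,0,0,0,0,0,25],[0,0,0,0,0,0,8],[0,0,0,0,0,0,8],[0,0,0,0,0,0,8],[0,0,0,0,0,0,8],[0,0,0,0,0,0,8],[0,0,0,0,0,0,8]]]' --squeeze 40

```text
time_s: 39.23
ee_pos: [0.4333, 0.088, 0.0846]
eef_rot: [-3.141, -0.001, 0.083]
force: [-0.6, -0.5, 5.6]
grip_width: 0.0136
grip_force: 40.0
```

```bash
python3 -c "from h import *;st()"
```

```text
39.23 [0.4333 0.088  0.0846] [-3.1413e+00 -1.1000e-03  8.3300e-02] [-0.6159 -0.5264  5.5938] [-0.0618  0.2098  0.0063] 0.0136 39.9989
```

>>> carry_out --plan '[[[0,0,-12,0,0,0,8],[0,0,-25,0,0,0,8],[0,0,-33,0,0,0,8],[0,0,-33,0,0,0,8],[0,0,-33,0,0,0,8],[0,0,-33,0,0,0,8],[0,0,-33,0,0,0,8],[0,0,-31,0,0,0,8],[27.1,15.2,0,0,0,0,8],[27.1,15.2,0,0,0,0,8],[27.1,15.2,0,0,0,0,8],[27.1,15.2,0,0,0,0,8],[27.1,15.2,0,0,0,0,8],[27.1,15.2,0,0,0,0,8],[27.1,15.2,0,0,0,0,8],[27.1,15.2,0,0,0,0,8],[0,0,0,0,0,-0.109,8],[0,0,0,0,0,-0.109,8],[0,0,0,0,0,-0.109,8],[0,0,0,0,0,-0.109,8]]]'

```text
time_s: 40.9
ee_pos: [0.6592, -0.0154, 0.3164]
eef_rot: [-3.141, 0.001, 0.525]
force: [0.8, 1.2, -0.3]
grip_width: 0.0141
grip_force: 40.0
```

>>> carry_out --plan '[[[0,0,0,0,0,-0.109,8],[0,0,0,0,0,-0.109,8],[0,0,0,0,0,-0.109,8],[0,0,0,0,0,-0.109,8],[0,0,0,0,0,-0.109,8],[0,0,0,0,0,-0.109,8],[0,0,0,0,0,0,8],[0,0,0,0,0,0,8]]]'

```text
time_s: 41.57
ee_pos: [0.6591, -0.0153, 0.3168]
eef_rot: [-3.141, -0.0, 1.17]
force: [0.3, -0.4, -1.9]
grip_width: 0.0134
grip_force: 40.0
```

```bash
python3 - <<'E'
from h import *
st();go(.6598,-.0151,.3,1.174)
E
```

```text
41.57 [ 0.6591 -0.0153  0.3168] [-3.1411e+00 -1.0000e-04  1.1698e+00] [ 0.3051 -0.448  -1.8505] [-0.0311 -0.0071 -0.0084] 0.0134 39.997
shift mm [ 0.5  0.6 16.8] turnz -0.0042
```

>>> carry_out --plan '[[[0.5,0.6,8,0,0,-0.004,8],[0,0,8,0,0,0,8],[0,0,6,0,0,0,8],[0,0,3,0,0,0,8],[0,0,3,0,0,0,8],[0,0,3,0,0,0,8],[0,0,3,0,0,0,8],[0,0,0,0,0,0,8]]]'

```text
time_s: 42.23
ee_pos: [0.6598, -0.0151, 0.2825]
eef_rot: [-3.141, -0.0, 1.177]
force: [0.2, -0.1, 0.6]
grip_width: 0.0136
grip_force: 40.0
```

```bash
python3 -c "from h import *;st()"
```

```text
42.23 [ 0.6598 -0.0151  0.2825] [-3.1411e+00 -1.0000e-04  1.1769e+00] [ 0.2118 -0.0931  0.6474] [ 0.0576 -0.0915 -0.0016] 0.0136 39.9977
```

>>> carry_out --plan '[[[0,0,3,0,0,0,8],[0,0,3,0,0,0,8],[0,0,3,0,0,0,8],[0,0,3,0,0,0,8],[0,0,0,0,0,0,8]]]'

```text
time_s: 42.65
ee_pos: [0.6597, -0.0151, 0.27]
eef_rot: [-3.14, 0.0, 1.177]
force: [-0.0, 0.2, -0.7]
grip_width: 0.0139
grip_force: 40.0
```

>>> carry_out --plan '[[[0,0,4,0,0,0,8],[0,0,4,0,0,0,8],[0,0,4,0,0,0,8],[0,0,4,0,0,0,8],[0,0,0,0,0,0,8]]]'

```text
time_s: 43.07
ee_pos: [0.6597, -0.015, 0.2538]
eef_rot: [-3.14, 0.0, 1.177]
force: [-0.3, 1.2, -0.9]
grip_width: 0.0137
grip_force: 40.0
```

Going smoothly; on down to home, expected at TCP ≈ 0.2116.

>>> carry_out --plan '[[[0,0,5,0,0,0,8],[0,0,5,0,0,0,8],[0,0,5,0,0,0,8],[0,0,5,0,0,0,8],[0,0,5,0,0,0,8],[0,0,5,0,0,0,8],[0,0,4,0,0,0,8],[0,0,2,0,0,0,8],[0,0,2,0,0,0,8],[0,0,2,0,0,0,8],[0,0,1,0,0,0,8],[0,0,0,0,0,0,8]]]'

```text
time_s: 44.07
ee_pos: [0.6598, -0.015, 0.2136]
eef_rot: [-3.141, -0.0, 1.177]
force: [-1.5, 1.2, -1.1]
grip_width: 0.0139
grip_force: 40.0
```

```bash
python3 -c "from h import *;st()"
```

```text
44.07 [ 0.6598 -0.015   0.2136] [-3.1410e+00 -1.0000e-04  1.1772e+00] [-1.4597  1.2087 -1.1474] [0.1475 0.3068 0.0262] 0.0139 39.9993
```

>>> carry_out --plan '[[[0,0,1,0,0,0,8],[0,0,1,0,0,0,8],[0,0,0,0,0,0,8]]]'

```text
time_s: 44.32
ee_pos: [0.6598, -0.015, 0.2118]
eef_rot: [-3.141, -0.0, 1.177]
force: [-1.4, 0.8, -0.8]
grip_width: 0.014
grip_force: 40.0
```

>>> carry_out --plan '[[[0,0,1,0,0,0,8],[0,0,1,0,0,0,8],[0,0,0,0,0,0,8]]]'

```text
time_s: 44.57
ee_pos: [0.6599, -0.015, 0.2116]
eef_rot: [3.14, -0.001, 1.177]
force: [-6.5, 0.3, 10.2]
grip_width: 0.0139
grip_force: 40.0
```

Home at TCP 0.2116, as expected, with a 10 N seat force. I'll release, back off and check that everything stayed put.

>>> carry_out --plan '[[[0,0,-1,0,0,0,14],[0,0,0,0,0,0,50],[0,0,0,0,0,0,50],[0,0,0,0,0,0,50],[0,0,-10,0,0,0,50],[0,0,-20,0,0,0,50],[0,0,-30,0,0,0,50],[0,0,-30,0,0,0,50],[0,0,-30,0,0,0,50],[0,-30,0,0,0,0,50],[0,-30,0,0,0,0,50],[0,-30,0,0,0,0,50],[0,-30,0,0,0,0,50],[0,0,0,0,0,0,50]]]'

```text
time_s: 45.73
ee_pos: [0.546, 0.0325, 0.3328]
eef_rot: [3.14, -0.001, 1.179]
force: [0.7, 0.6, 0.8]
grip_width: 0.0504
grip_force: 0.0
```

```bash
python3 - <<'E'
from h import *
st();snap('side','d20');snap('scene','s20')
a,b=cv2.imread('pics/d20.png'),cv2.imread('pics/s20.png')
cv2.imwrite('pics/v7.png',np.hstack([cv2.resize(a[110:260,230:380],(400,400),interpolation=cv2.INTER_CUBIC),cv2.resize(b[140:290,150:300],(400,400),interpolation=cv2.INTER_CUBIC)]))
E
```

```text
45.73 [0.546  0.0325 0.3328] [ 3.1403e+00 -1.1000e-03  1.1787e+00] [0.7166 0.5895 0.8072] [-0.0421 -0.1046 -0.0289] 0.0504 0.0
```

View pics/v7.png

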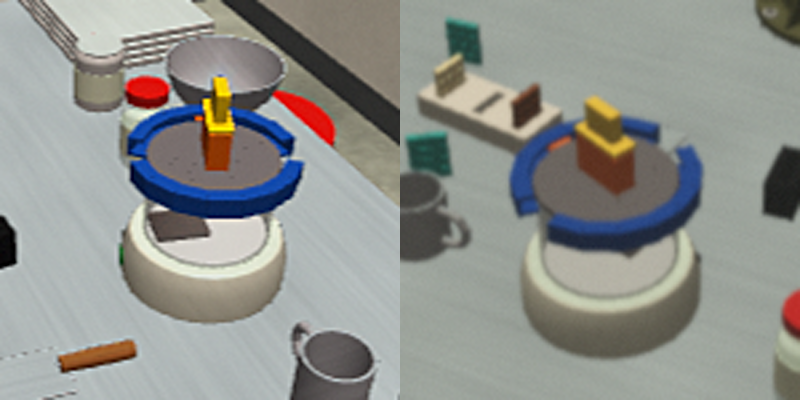

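The dark slab lies in the bowl at (180,225) and the pusher's flange sits on the chute rim at (220,120). The lid is locked, and the milk and white slabs are still in the rack.

```bash
python3 -c "from h import *;print(ctrl.hand_in())"
```

```text
the job is handed in; nothing more can be done
None
```

The job is handed in at about 46 s: the lid is locked, the dark slab is in the bowl, the pusher is fully home in the slot, and the other two slabs are still in the rack; the lid wedged about 17° short on the way and I had to lift it slightly to free it.

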